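# Assemble a plate rack and lock it with its tie rod

## Task

Put the plate rack together: stand every loose divider plate upright in a slot of its own in the rack's base (any slot will do, a spare one stays empty), then thread the steel tie rod through the eyes of both end cheeks and of all the dividers, from either end, until its shaft sticks out equally past both cheeks. Then snap one spring clip onto each end of the shaft, outside the cheek, so that the rod cannot slide out, and leave the cup, bowl and jar where they are.

Things in the scene. Friction and masses are not known exactly. Their poses are not given: they have to be found in the camera images.
- rack_axis (a point): Middle of the fixed wooden rack's eye line, 82 mm above the worktop; the line runs along y, x is across, z up. Base board 76 mm (x) by 160 mm (y). Two end cheeks stand across it at y = -68 and +68 mm: 50 mm wide, 10 mm thick, outer faces at +-73 mm, tops 104 mm above the worktop, each with a 20 mm round eye on the line.
- rack_floor (a point): Middle of the rack's slot floor, 12 mm above the worktop, 70 mm under rack_axis, same axes. Four cross slots centred at y = -42, -14, +14, +42 mm: 17 mm wide (y), 54 mm long (x), with rounded side ridges and end rails rising 24 mm above this floor. A divider standing in a slot has its width along x and its eye on the eye line.
- divider1_mid (a point): Loose wooden divider plate, one of up to four alike (some absent): 50 mm wide (its x), 14 mm thick (its y), 100 mm tall (its z), standing on its lower edge. A 20 mm round eye runs through its thickness, mid-width, 70 mm above the lower edge. 60 g, tips over if knocked. This point is its centre, 50 mm above the lower edge, 20 mm below the eye's centre.
- divider2_mid (a point): Loose wooden divider plate, one of up to four alike (some absent): 50 mm wide (its x), 14 mm thick (its y), 100 mm tall (its z), standing on its lower edge. A 20 mm round eye runs through its thickness, mid-width, 70 mm above the lower edge. 60 g, tips over if knocked. This point is its centre, 50 mm above the lower edge, 20 mm below the eye's centre.
- divider3_mid (a point): Loose wooden divider plate, one of up to four alike (some absent): 50 mm wide (its x), 14 mm thick (its y), 100 mm tall (its z), standing on its lower edge. A 20 mm round eye runs through its thickness, mid-width, 70 mm above the lower edge. 60 g, tips over if knocked. This point is its centre, 50 mm above the lower edge, 20 mm below the eye's centre.
- divider4_mid (a point): Loose wooden divider plate, one of up to four alike (some absent): 50 mm wide (its x), 14 mm thick (its y), 100 mm tall (its z), standing on its lower edge. A 20 mm round eye runs through its thickness, mid-width, 70 mm above the lower edge. 60 g, tips over if knocked. This point is its centre, 50 mm above the lower edge, 20 mm below the eye's centre.
- rod_paddle (a point): Centre of the flat paddle at one end of the loose steel tie rod (about 100 g, 248 mm long in all): a block 34 mm long, 26 mm wide (its y), 14 mm thick (its z), too wide for the eyes, lying flat on the worktop at the start with its centre 7 mm up. The rod's own x axis points from the paddle along the shaft to the tip; the shaft begins 17 mm from this point.
- rod_mid (a point): Middle of the rod's shaft, on its axis, 124 mm from the paddle's centre; it lies at the middle of the rack when the rod is in place. The shaft is 14 mm in diameter and 214 mm long, so 34 mm of it then sticks out past each cheek (between cheek and paddle on one side). x: along the rod to its tip.
- rod_tip (a point): Tip of the rod's shaft on its axis, 107 mm from rod_mid; the last 10 mm taper to 8 mm diameter.
- clip1_handle (a point): Centre of the handle of a loose spring clip, one of two alike: a black block 16 mm (its x) by 18 mm (its y) by 43 mm tall. The clip stands upright on its jaws, mouth down, 82 mm tall in all, about 35 mm across the jaws (x) and 18 mm wide (y), 54 g; this point is 60.5 mm above its foot, 39 mm above its seat.
- clip1_seat (a point): Centre of the rod's seat between this clip's two sprung hinged jaws, 21.5 mm above the clip's foot. The clip's y axis must lie along the rod. Pushed straight down over the rod (about 8 to 15 N) the flared jaws spread and snap shut beneath it, this point then on its axis; first the rod's end dips up to 8 mm in the play of the eyes. The clip may swing round the rod once let go.
- clip2_handle (a point): Centre of the handle of a loose spring clip, one of two alike: a black block 16 mm (its x) by 18 mm (its y) by 43 mm tall. The clip stands upright on its jaws, mouth down, 82 mm tall in all, about 35 mm across the jaws (x) and 18 mm wide (y), 54 g; this point is 60.5 mm above its foot, 39 mm above its seat.
- clip2_seat (a point): Centre of the rod's seat between this clip's two sprung hinged jaws, 21.5 mm above the clip's foot. The clip's y axis must lie along the rod. Pushed straight down over the rod (about 8 to 15 N) the flared jaws spread and snap shut beneath it, this point then on its axis; first the rod's end dips up to 8 mm in the play of the eyes. The clip may swing round the rod once let go.
- cup: White mug, 76 mm across, 80 mm tall; bystander. Origin under its centre.
- bowl: White bowl, 120 mm across, 50 mm tall; bystander. Origin under its centre.
- jar: Glass jar with a steel cap, 70 mm across, 100 mm tall; bystander. Origin under its centre.
Mind the look-alikes: they are no part of the job. Of the things shaped like the part that bears rod_paddle, the bare steel one is meant.

How it is judged:
By the outcome, as a careful person would: the job done as asked, in the order asked, and still so for the second after the job is handed in, with the robot touching nothing.
Of divider1, divider2, divider3, divider4 only 3 to 4 are there at a start; the rules pass over those that are not, and their reading is None.
At some moment in a run one of rod may be knocked a few centimetres aside while the robot is not near it.
It also fails if it takes over 208 s, if anything falls off the work surface, if the arm or the gripper's body presses on something with over 40 N, if the wrist force passes 120 N, or if a joint passes its speed limit or range.

## Robot

A 6-joint arm with a two-finger parallel gripper is mounted at the origin on the work surface. World frame = base frame: x ahead of the robot, y to its left, z up, the work surface at z = 0. Lengths are in m, angles in rad, forces in N, time in s.
With the tool pointing down it reaches from about 0.425 to 0.95 m from the base axis. Payload 3.5 kg.
Tool frame: the origin (TCP) lies on the centre line of the jaws, within the pads' length; the fingertips stand 17 mm ahead of it and the grasp point (between the pads) lies 2 mm behind it; z points along the fingers, y is the line along which they close (so a half turn about z gives the same grasp; the last joint's range is limited). The gripper opens to 85 mm and grips with 20 to 120 N. Pads are 22 mm wide; open, the fingers measure 114 mm over their backs; the gripper's body (76 mm by 85 mm) begins 54 mm behind the grasp point. The pads swing forward as they close: fully open they stand 13 mm farther back than shut.
Start: joints at [-1.313, 0.286, 1.577, -0, 1.279, -0.15], TCP at [0.268, -0.62, 0.248] pointing down, gripper open.
Joint ranges: [-2.77, 2.77], [-0.9, 2.22], [0.21, 2.48], [-1.53, 4.67], [0.24, 2.81], [-2.84, 2.84]. Speed limits (rad/s): [2.79, 2.79, 3.14, 3.14, 3.14, 3.14].

## Interface

Orientations are given as a unit quaternion [x, y, z, w].
In Python, from plant import ctrl gives the robot as it stands. The module is installed in compiled form; this text tells all that it offers.
- The arm moves only by the tool drive_tool, never from a script. Its argument "moves" is a list of rows, each a list of 3 entries, a list of its own where there are three numbers: the turn, a rotation vector about the tool's x, y, z in rad, then the shift along the tool's x, y, z in m, then the finger opening in m, from 0 to 0.0854. A call has 1 to 5 rows; each row shifts and turns the commanded pose from where the row before left it, along the tool's axes as they then stand; what a row does not reach is not made up. A row lasts 1/8 s, in which the tool goes at most 62.5 mm and 10.7 degrees, less where a joint would pass 70% of its speed; a pose out of reach is approached as far as the arm can. A call with a gripper value outside its range is refused whole. The fingers move at their own pace and stop on an object; "grip_force" is the grip in N (left out, the last holds). Time passes only in rows, so rows that do not move let the fingers close. It gives the time, the measured TCP pose, the force, the opening and the grip force at its end, in the units of the state.
- ctrl.get_state(): the state, without advancing time (a new reading comes with each control period).
- ctrl.read_camera(name): name is "scene" or "top" or "wrist"; returns a dict with "image" (400x640x3 uint8, red, green, blue), "fx", "fy", "cx", "cy" (pixels), "R" (3x3) and "t" (3): a world point X has camera coordinates R X + t. Camera axes: x right, y down, z forward; pixel columns grow to the right and rows downward; lengths in m; the calibration is good to about 2 mm. A picture is of the moment at which its call begins. There is no depth.
- ctrl.sign_off(): hands the job in; it is judged then, once.
The state is a dict: "time": time; "qpos": joint angles; "dq": joint speeds; "joint_efforts": joint torques, N m; "eef_pos": TCP position; "tcp_rot": TCP orientation; "contact_force": force on the tool from outside, world axes, zero at the start; "wrist_torque": the same for the moment, N m; "opening": opening from 0.0 (shut) to 1.0 (fully open); "finger_force": force on a finger pad.
Only numpy, scipy, OpenCV 4.12 (cv2) and the standard library are available. Lean on these libraries where they do the work, as an engineer would, in place of code of your own. Each camera call takes 0.05 s, during which the arm holds its last target. There are 200 camera calls.

## Working session

There is one attempt and no reset: what is moved stays moved. The work goes in short steps, Python scripts to look and compute and a tool call to move; the robot and the scene stay as the last step left them, time stands still between calls to the robot, and variables do not carry over. Pictures are saved under pics/ and viewed, at most 14 in all, crops included, and the job is handed in when it is done.

Besides the shell and the picture viewer there is one more tool, called after "Call:" by a JSON object that holds its "method" and its "body". drive_tool: Moves the arm, as the interface text tells. Its arguments: {"type":"object","properties":{"moves":{"type":"array","items":{"type":"array"}},"grip_force":{"type":"number"}},"required":["moves"]}

```bash
mkdir -p pics; python3 - <<'E'
from plant import ctrl
import cv2
for n in ["scene","top"]:
    c=ctrl.read_camera(n); cv2.imwrite(f"pics/{n}0.png",c["image"][:,:,::-1])
    print(n,c["fx"],c["fy"],c["cx"],c["cy"],c["R"].round(4).tolist(),c["t"].round(4).tolist())
s=ctrl.get_state();print(s)
E
```

```text
scene 390.5805902986522 390.5805902986522 318.4472828498299 200.688550353121 [[0.4042, 0.9146, 0.0114], [0.7574, -0.3278, -0.5647], [-0.5127, 0.2369, -0.8252]] [-0.2681, -0.3458, 1.2944]
top 495.25238859051694 495.25238859051694 315.2072074032516 200.01711429070926 [[0.0128, -0.9997, 0.0201], [-0.9884, -0.0157, -0.1513], [0.1515, -0.018, -0.9883]] [0.0262, 0.5369, 1.4295]
{'time': 0.1, 'qpos': array([-1.31300381e+00,  2.87103604e-01,  1.57799742e+00, -2.60165476e-05,
        1.27859819e+00, -1.50013063e-01]), 'dq': array([-0.00082317, -0.00093982, -0.00317363, -0.00137511,  0.00112959,
       -0.00011718]), 'joint_efforts': array([ 7.72627573e-04, -4.07296658e+01, -2.93699527e+01, -1.71388460e-04,
        3.43165921e-03,  6.06858606e-06]), 'eef_pos': array([ 0.26757561, -0.61910755,  0.24708574]), 'tcp_rot': array([ 9.79282446e-01,  2.02496374e-01, -6.91682936e-05, -1.05107888e-03]), 'contact_force': array([-0.0683592 , -0.26383762,  0.78272777]), 'wrist_torque': array([-0.00297173, -0.00065438,  0.00180518]), 'finger_force': 0.0, 'opening': 1.0018468278690036}
```

View pics/scene0.png

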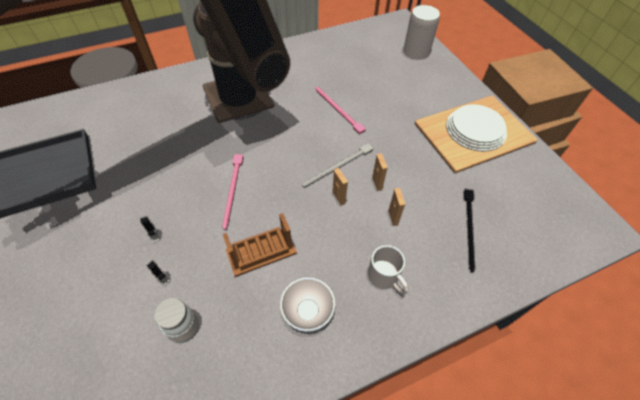

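View pics/top0.png

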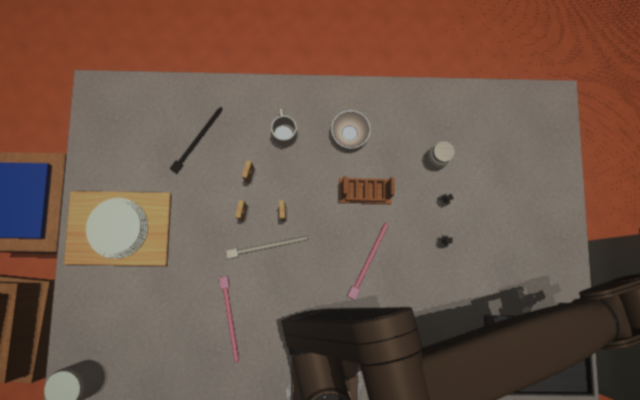

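Top view: rack at (367,190); dividers at (247,170), (241,210) and (283,210); steel rod with its paddle at (232,253) and tip at (307,238); clips at (445,199) and (445,241). The pink and black rods are the look-alikes.

```bash
cat > h.py <<'E'
from plant import ctrl
import cv2, numpy as np
from scipy.spatial.transform import Rotation as Ro
def cam(n,save=None):
    c=ctrl.read_camera(n)
    if save: cv2.imwrite(f"pics/{save}.png",c["image"][:,:,::-1])
    return c
def ray(c,u,v,z):
    d=c["R"].T@np.array([(u-c["cx"])/c["fx"],(v-c["cy"])/c["fy"],1.]); o=-c["R"].T@c["t"]
    return o+d*(z-o[2])/d[2]
def proj(c,X):
    p=c["R"]@np.asarray(X,float)+c["t"]; return np.array([c["fx"]*p[0]/p[2]+c["cx"],c["fy"]*p[1]/p[2]+c["cy"]])
def pose():
    s=ctrl.get_state(); return s["eef_pos"],Ro.from_quat(s["tcp_rot"]),s
def rel(p,yaw):
    """turn vector and tool-axis shift to reach p with tool down, tool x at world yaw (shift first in current axes)"""
    e,R,s=pose(); T=Ro.from_euler('z',yaw)*Ro.from_euler('x',np.pi)
    return (R.inv()*T).as_rotvec().round(4), R.inv().apply(np.array(p)-e).round(4), T.inv().apply(np.array(p)-e).round(4)
E
python3 - <<'E'
from h import *
c=cam("top")
for n,u,v,z in [("rack",367,190,.05),("d",247,170,.09),("d",241,210,.09),("d",283,210,.09),("pad",232,253,.007),("tip",307,238,.007),("clipA",445,199,.06),("clipB",445,241,.06),("cup",284,130,.04),("bowl",350,130,.03),("jar",442,155,.08)]:
    print(n,ray(c,u,v,z).round(3))
w=cam("wrist"); e,R,s=pose()
print("camera centre in tool", R.inv().apply(-w["R"].T@w["t"]-e).round(4), "cam axes in tool",(R.inv().as_matrix()@w["R"].T).round(3).tolist(),w["fx"])
im=cv2.resize(c["image"][145:265,215:465,::-1],None,fx=3.2,fy=3.2,interpolation=cv2.INTER_CUBIC);cv2.imwrite("pics/t1.png",im)
E
```

```text
rack [ 0.567 -0.119  0.05 ]
d [0.613 0.233 0.09 ]
d [0.497 0.246 0.09 ]
d [0.499 0.126 0.09 ]
pad [0.378 0.279 0.007]
tip [0.426 0.056 0.007]
clipA [ 0.543 -0.348  0.06 ]
clipB [ 0.419 -0.345  0.06 ]
cup [0.75  0.131 0.04 ]
bowl [ 0.757 -0.07   0.03 ]
jar [ 0.67  -0.337  0.08 ]
camera centre in tool [ 0.0721  0.0009 -0.1257] cam axes in tool [[-0.001, -0.959, -0.285], [1.0, -0.0, -0.001], [0.001, -0.285, 0.959]] 357.1076317073391
```

View pics/t1.png

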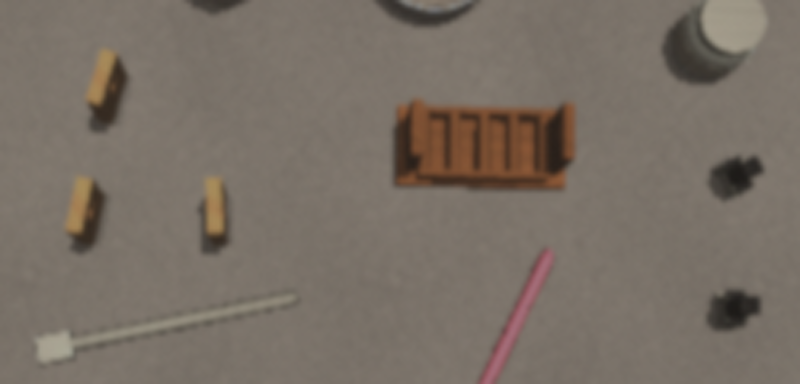

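Call:
{"method": "drive_tool", "body": {"moves": [[[0, 0, 0], [0.0525, -0.034, 0], 0.085], [[0, 0, 0], [0.0525, -0.034, 0], 0.085], [[0, 0, 0], [0.0525, -0.034, 0], 0.085], [[0, 0, 0], [0.0525, -0.034, 0], 0.085]]}}

```text
time: 0.7
eef_pos: [0.4072, -0.4098, 0.2482]
tcp_rot: [0.979, 0.202, 0.0, -0.0]
contact_force: [-0.1, -0.1, -0.4]
opening: 0.997
finger_force: 0.0
```

Call:
{"method": "drive_tool", "body": {"moves": [[[0, 0, 0], [0.0525, -0.034, 0], 0.085], [[0, 0, 0], [0.0525, -0.034, 0], 0.085], [[0, 0, 0], [0.0525, -0.034, 0], 0.085], [[0, 0, 0], [0.0525, -0.034, 0], 0.085]]}}

```text
time: 1.2
eef_pos: [0.546, -0.2018, 0.2484]
tcp_rot: [0.979, 0.202, 0.0, 0.0]
contact_force: [0.7, 0.2, -0.1]
opening: 0.992
finger_force: 0.0
```

Call:
{"method": "drive_tool", "body": {"moves": [[[0, 0, -0.18], [0, 0, 0], 0.085], [[0, 0, -0.18], [0, 0, 0], 0.085], [[0, 0, -0.18], [0, 0, 0], 0.085], [[0, 0, -0.18], [0, 0, 0], 0.085], [[0, 0, -0.18], [0, 0, 0], 0.085]]}}

```text
time: 1.82
eef_pos: [0.5451, -0.2035, 0.248]
tcp_rot: [0.792, 0.611, -0.0, -0.0]
contact_force: [0.2, 0.0, -0.3]
opening: 0.995
finger_force: 0.0
```

Call:
{"method": "drive_tool", "body": {"moves": [[[0, 0, -0.18], [0, 0, 0], 0.085], [[0, 0, -0.083], [0, 0, 0], 0.085], [[0, 0, 0], [0.05, 0, 0], 0.085], [[0, 0, 0], [0.05, 0, 0], 0.085], [[0, 0, 0], [0, 0, 0], 0.085]]}}

```text
time: 2.45
eef_pos: [0.5449, -0.101, 0.2481]
tcp_rot: [0.706, 0.709, 0.0, -0.0]
contact_force: [-0.5, -1.2, 0.4]
opening: 0.994
finger_force: 0.0
```

```bash
python3 - <<'E'
from h import *
print(pose()[0],pose()[1].as_matrix().round(3).tolist(), rel([.567,-.2,.26],np.pi/2), rel([.52,.10,.20],np.pi/2),pose()[2]["qpos"])
cam("wrist","w1")
E
```

```text
[ 0.5448843  -0.10096521  0.24812066] [[-0.004, 1.0, -0.0], [1.0, 0.004, 0.001], [0.001, -0.0, -1.0]] (array([-0.0004, -0.0006,  0.0041]), array([-0.0991,  0.0217, -0.012 ]), array([-0.099 ,  0.0221, -0.0119])) (array([-0.0004, -0.0006,  0.0041]), array([ 0.201 , -0.024 ,  0.0483]), array([ 0.201 , -0.0249,  0.0481])) [-3.66508957e-01  2.08622493e-02  1.87578712e+00  4.74162074e-04
  1.24556216e+00 -3.70728160e-01]
```

View pics/w1.png

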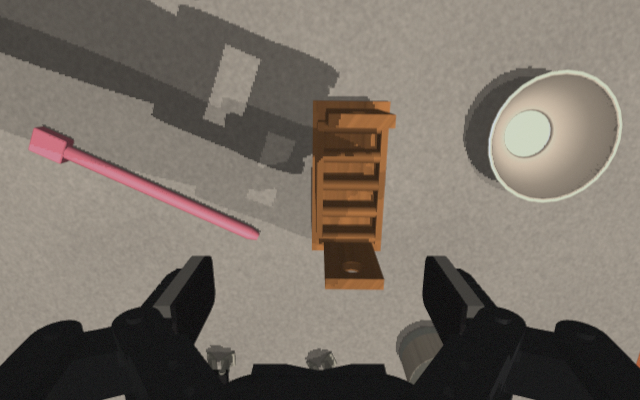

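Wrist view: rack base corners at about (313,101), (313,249), (380,248). The near cheek's top runs (325,279) to (383,289) with its eye at (352,267), and the far cheek's top is at about (328–395, 111–126).

```bash
cat >> h.py <<'E'
def fit(c,mod,px,x0):
    from scipy.optimize import least_squares
    mod=np.array(mod,float)
    def W(q,m=mod): return Ro.from_euler('z',q[2]).apply(m)+[q[0],q[1],0]
    f=lambda q:np.concatenate([proj(c,p)-u for p,u in zip(W(q),px)])
    r=least_squares(f,x0,loss='soft_l1',f_scale=1.5); return r.x,r.fun.reshape(-1,2),W
E
python3 - <<'E'
from h import *
c=cam("wrist")
M=[[-.025,-.063,.104],[.025,-.063,.104],[-.025,-.073,.104],[.025,-.073,.104],[-.038,-.08,.012],[-.038,.08,.012],[.025,.063,.104],[0,-.063,.082]]
P=[(325,279),(382,279),(325,289),(383,289),(313,249),(313,101),(395,126),(352,267)]
q,r,W=fit(c,M,P,[.567,-.119,0]); print(q.round(4),r.round(1).tolist())
im=cv2.resize(c["image"][90:300,295:405,::-1],None,fx=2.8,fy=2.8,interpolation=cv2.INTER_CUBIC)
b=[]
for y in (-.042,-.014,.014,.042):
    b+=[(x,y+s,.012) for x in(-.027,.027) for s in(-.0085,.0085)]
b+=[(x,y,.104) for x in(-.025,.025) for y in(-.073,-.063,.063,.073)]+[(x,y,.0) for x in(-.038,.038) for y in(-.08,.08)]
for p in W(q,np.array(b)):
    u=(proj(c,p)-[295,90]+.5)*2.8; cv2.drawMarker(im,tuple(int(a) for a in u),(0,255,0) ,0,8,1)
cv2.imwrite("pics/w1c.png",im)
E
```

```text
[ 0.5764 -0.121  -0.0097] [[-0.0, -0.8], [2.0, -0.1], [-0.2, -0.3], [0.3, 0.3], [-1.4, 0.9], [-0.4, -0.7], [-0.2, 2.2], [0.2, -0.7]]
```

View pics/w1c.png

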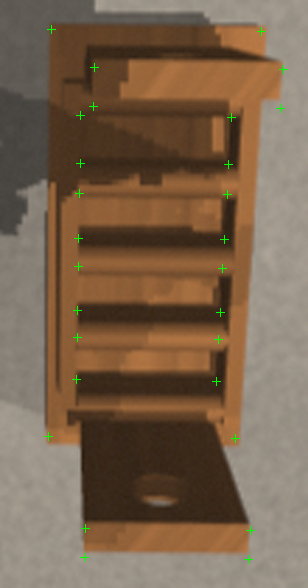

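Call:
{"method": "drive_tool", "body": {"moves": [[[0, 0, 0], [0.05, -0.005, 0], 0.085], [[0, 0, 0], [0.05, -0.005, 0], 0.085], [[0, 0, 0], [0.04, -0.005, 0], 0.085], [[0, 0, 0], [0.03, 0, 0], 0.085], [[0, 0, 0], [0, 0, 0], 0.085]]}}

```text
time: 3.18
eef_pos: [0.5304, 0.0666, 0.2483]
tcp_rot: [0.707, 0.708, -0.0, 0.0]
contact_force: [-0.4, -0.8, 0.3]
opening: 0.994
finger_force: 0.0
```

```bash
python3 - <<'E'
from h import *
print(pose()[0])
cam("wrist","w2")
E
```

```text
[0.53041227 0.06663296 0.24832638]
```

View pics/w2.png

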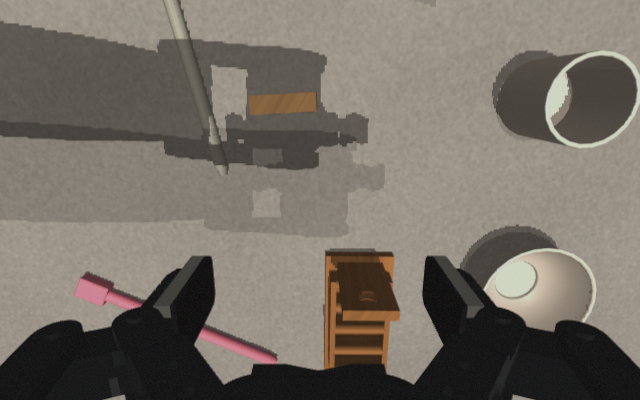

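```bash
cat >> h.py <<'E'
def topface(c,roi,z=.1,wood=True):
    """min-area rectangle of the bright wooden blob in roi, corners mapped to height z"""
    x0,x1,y0,y1=roi; h=cv2.cvtColor(c["image"][y0:y1,x0:x1],cv2.COLOR_RGB2HSV)
    m=((h[...,1]>90)&(h[...,2]>95)).astype(np.uint8)
    n,l,s,_=cv2.connectedComponentsWithStats(m); k=1+s[1:,4].argmax()
    pts=np.argwhere(l==k)[:,::-1]+[x0,y0]
    W=np.array([ray(c,u,v,z)[:2] for u,v in pts]); (cx,cy),(a,b),t=cv2.minAreaRect((W*1000).astype(np.float32))
    return cx/1000,cy/1000,a,b,t,s[k]
E
python3 - <<'E'
from h import *
c=cam("wrist")
print(topface(c,(235,330,80,130)))
X=[ray(c,u,v,.1)[:2].round(4).tolist() for u,v in [(249,96),(316,92),(317,110),(249,115)]];print(X,np.mean(X,0))
E
```

```text
(0.5035283203125, 0.12879196166992188, 50.14421081542969, 14.172033309936523, 3.300201892852783, array([  13,   10,   69,   24, 1321], dtype=int32))
[[0.4792, 0.1329], [0.5288, 0.1357], [0.5295, 0.1228], [0.4785, 0.1191]] [0.504    0.127625]
```

```bash
python3 - <<'E'
from h import *
print(rel([.5035,.1288,.072],np.pi/2+.0576))
E
```

```text
(array([-0.    ,  0.0007, -0.0584]), array([ 0.0637, -0.0271,  0.1762]), array([ 0.0651, -0.0233,  0.1763]))
```

Call:
{"method": "drive_tool", "body": {"moves": [[[0, 0, -0.058], [0, 0, 0], 0.085], [[0, 0, 0], [0.0325, -0.0115, 0], 0.085], [[0, 0, 0], [0.0325, -0.0115, 0], 0.085], [[0, 0, 0], [0, 0, 0.05], 0.085], [[0, 0, 0], [0, 0, 0.05], 0.085]]}}

```text
time: 3.9
eef_pos: [0.5046, 0.1287, 0.1482]
tcp_rot: [0.687, 0.727, 0.001, 0.001]
contact_force: [0.6, -0.1, -0.2]
opening: 0.995
finger_force: 0.0
```

Call:
{"method": "drive_tool", "body": {"moves": [[[0, 0, 0], [0, 0, 0.04], 0.085], [[0, 0, 0], [0, 0, 0.036], 0.085], [[0, 0, 0], [0, 0, 0], 0.085]]}}

```text
time: 4.28
eef_pos: [0.5013, 0.1282, 0.0693]
tcp_rot: [0.687, 0.727, -0.003, -0.002]
contact_force: [-1.1, -0.2, 0.2]
opening: 0.993
finger_force: 0.0
```

Call:
{"method": "drive_tool", "body": {"moves": [[[0, 0, 0], [0, 0, 0], 0.04], [[0, 0, 0], [0, 0, 0], 0.04], [[0, 0, 0], [0, 0, 0], 0.04], [[0, 0, 0], [0, 0, 0], 0.04], [[0, 0, 0], [0, 0, 0], 0.04]], "grip_force": 40}}

```text
time: 4.9
eef_pos: [0.5052, 0.1298, 0.0746]
tcp_rot: [0.686, 0.727, 0.001, 0.002]
contact_force: [-1.4, -0.8, 6.6]
opening: 0.582
finger_force: 42.6
```

Call:
{"method": "drive_tool", "body": {"moves": [[[0, 0, 0], [0, 0, 0], 0.04], [[0, 0, 0], [0, 0, 0], 0.04], [[0, 0, 0], [0, 0, -0.04], 0.04], [[0, 0, 0], [0, 0, -0.06], 0.04], [[0, 0, 0], [0, 0, -0.04], 0.04]]}}

```text
time: 5.52
eef_pos: [0.504, 0.1301, 0.2154]
tcp_rot: [0.686, 0.727, 0.001, 0.001]
contact_force: [0.9, -0.1, 0.5]
opening: 0.582
finger_force: 42.0
```

```bash
cat >> h.py <<'E'
RK=np.array([.5764,-.1210]);RY=-.0097
def slot(y): return RK+Ro.from_euler('z',RY).as_matrix()[:2,:2]@[0,y]
E
python3 - <<'E'
from h import *
print(pose()[0],rel([*slot(-.042),.21],np.pi/2+RY))
cam("wrist","w3")
E
```

```text
[0.50400041 0.13011323 0.21544629] (array([ 0.0034, -0.0003,  0.068 ]), array([-0.2968,  0.0548,  0.0056]), array([-0.2924,  0.0748,  0.0054]))
```

View pics/w3.png

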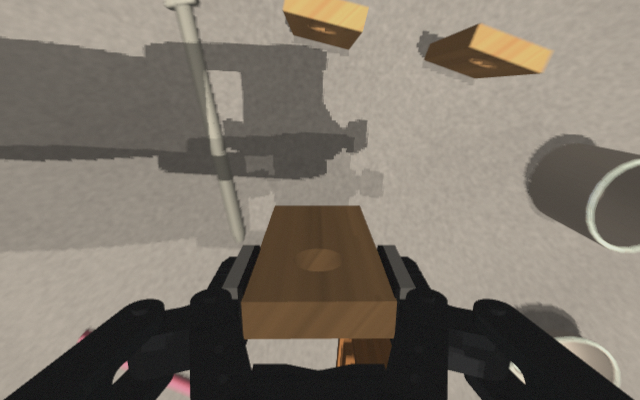

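```bash
python3 - <<'E'
from h import *
c=cam("wrist");e,R,s=pose()
for u,v in [(243,302),(397,302),(396,338),(243,338)]:
    print(R.inv().apply(ray(c,u,v,e[2]+.026)-e).round(4))
for roi in [(270,380,0,60),(400,570,10,90)]: print(topface(c,roi))
E
```

```text
[ 0.0049 -0.0242 -0.0263]
[ 0.0045  0.0263 -0.0257]
[-0.0095  0.0268 -0.0257]
[-0.009  -0.025  -0.0263]
(0.5023063354492188, 0.24849858093261717, 14.541271209716797, 49.85408401489258, 79.70879364013672, array([   9,    0,   82,   35, 1823], dtype=int32))
(0.6183251953125, 0.2330216522216797, 14.608663558959961, 50.7064323425293, 75.09058380126953, array([  58,   17,   79,   47, 1872], dtype=int32))
```

Call:
{"method": "drive_tool", "body": {"moves": [[[0, 0, 0.068], [0, 0, 0], 0.04], [[0, 0, 0], [-0.0585, 0.015, 0], 0.04], [[0, 0, 0], [-0.0585, 0.015, 0], 0.04], [[0, 0, 0], [-0.0585, 0.015, 0], 0.04], [[0, 0, 0], [-0.0585, 0.015, 0], 0.04]]}}

```text
time: 6.25
eef_pos: [0.5606, -0.1061, 0.2108]
tcp_rot: [0.711, 0.704, -0.0, -0.001]
contact_force: [0.3, 0.2, -0.7]
opening: 0.576
finger_force: 42.0
```

Call:
{"method": "drive_tool", "body": {"moves": [[[0, 0, 0], [-0.04, 0.01, 0], 0.04], [[0, 0, 0], [-0.0185, 0.005, 0], 0.04], [[0, 0, 0], [0, 0, 0], 0.04], [[0, 0, 0], [0, 0, 0], 0.04]]}}

```text
time: 6.75
eef_pos: [0.5751, -0.1617, 0.2117]
tcp_rot: [0.71, 0.704, -0.0, -0.001]
contact_force: [0.7, 0.4, -0.5]
opening: 0.58
finger_force: 42.0
```

```bash
python3 - <<'E'
from h import *
print(pose()[0],rel([*slot(-.042),.086],np.pi/2+RY))
E
```

```text
[ 0.57510859 -0.16174182  0.21171666] (array([-0.0012, -0.0012,  0.001 ]), array([-0.0014,  0.001 ,  0.1257]), array([-0.0012,  0.0009,  0.1257]))
```

Call:
{"method": "drive_tool", "body": {"moves": [[[0, 0, 0], [0.0005, 0.001, 0.04], 0.04], [[0, 0, 0], [0, 0, 0.04], 0.04], [[0, 0, 0], [0, 0, 0.015], 0.04], [[0, 0, 0], [0, 0, 0], 0.04], [[0, 0, 0], [0, 0, 0.005], 0.04]]}}

```text
time: 7.38
eef_pos: [0.5782, -0.1632, 0.1147]
tcp_rot: [0.71, 0.704, 0.001, 0.002]
contact_force: [0.1, -0.3, -1.1]
opening: 0.582
finger_force: 42.0
```

Call:
{"method": "drive_tool", "body": {"moves": [[[0, 0, 0], [0, 0, 0.006], 0.04], [[0, 0, 0], [0, 0, 0.006], 0.04], [[0, 0, 0], [0, 0, 0.006], 0.04], [[0, 0, 0], [0, 0, 0.004], 0.04], [[0, 0, 0], [0, 0, 0], 0.04]]}}

```text
time: 8.0
eef_pos: [0.5759, -0.1623, 0.0891]
tcp_rot: [0.711, 0.704, -0.0, -0.001]
contact_force: [0.6, 4.4, -2.0]
opening: 0.58
finger_force: 41.8
```

Call:
{"method": "drive_tool", "body": {"moves": [[[0, 0, 0], [0, 0, 0.002], 0.04], [[0, 0, 0], [0, 0, 0.001], 0.04], [[0, 0, 0], [0, 0, 0], 0.04]]}}

```text
time: 8.38
eef_pos: [0.5764, -0.1623, 0.0873]
tcp_rot: [0.711, 0.703, 0.0, -0.001]
contact_force: [-0.2, 4.7, 0.6]
opening: 0.583
finger_force: 42.2
```

```bash
python3 - <<'E'
from h import *
c=cam("wrist","w4");e,R,s=pose();print(e,s["contact_force"])
E
```

```text
[ 0.57637701 -0.16229477  0.08726892] [-0.60215615  5.1058547   1.08346201]
```

View pics/w4.png

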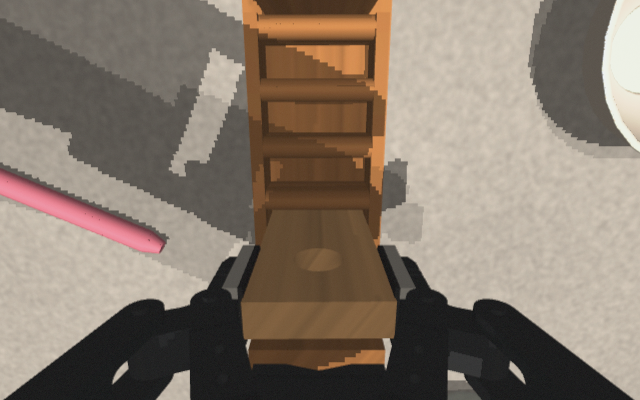

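Call:
{"method": "drive_tool", "body": {"moves": [[[0, 0, 0], [0.001, 0, 0], 0.085], [[0, 0, 0], [0, 0, 0], 0.085], [[0, 0, 0], [0, 0, 0], 0.085], [[0, 0, 0], [0, 0, 0], 0.085], [[0, 0, 0], [0, 0, 0], 0.085]]}}

```text
time: 9.05
eef_pos: [0.5766, -0.162, 0.0874]
tcp_rot: [0.711, 0.704, -0.0, 0.0]
contact_force: [0.3, 0.5, -0.0]
opening: 0.999
finger_force: 0.0
```

Call:
{"method": "drive_tool", "body": {"moves": [[[0, 0, 0], [0, 0, -0.03], 0.085], [[0, 0, 0], [0, 0, -0.05], 0.085], [[0, 0, 0], [0, 0, -0.05], 0.085], [[0, 0, 0], [0, 0, -0.03], 0.085], [[0, 0, 0], [0, 0, 0], 0.085]]}}

```text
time: 9.68
eef_pos: [0.5781, -0.1626, 0.2511]
tcp_rot: [0.711, 0.704, 0.001, 0.003]
contact_force: [-0.7, -0.6, -1.0]
opening: 0.994
finger_force: 0.0
```

```bash
sed -i 's/-.1210\]/-.1203]/' h.py; python3 - <<'E'
from h import *
c=cam("wrist");e,R,s=pose();print(e)
print(topface(c,(230,410,200,340),.112))
print(rel([.505,.18,.25],np.pi/2-.18))
E
```

```text
[ 0.57693052 -0.16207832  0.24829369]
(0.5749486083984375, -0.1837158203125, 47.92161178588867, 9.699230194091797, 0.6632040739059448, array([ 53,   6,  62,  13, 618], dtype=int32))
(array([0.0023, 0.0009, 0.17  ]), array([ 0.3413, -0.0754, -0.0022]), array([ 0.3237, -0.132 , -0.0017]))
```

Call:
{"method": "drive_tool", "body": {"moves": [[[0, 0, 0], [0.057, -0.0125, 0], 0.085], [[0, 0, 0], [0.057, -0.0125, 0], 0.085], [[0, 0, 0], [0.057, -0.0125, 0], 0.085], [[0, 0, 0], [0.057, -0.0125, 0], 0.085], [[0, 0, 0], [0.057, -0.0125, 0], 0.085]]}}

```text
time: 10.35
eef_pos: [0.5151, 0.1253, 0.2446]
tcp_rot: [0.711, 0.703, -0.002, -0.001]
contact_force: [1.0, 0.6, 0.0]
opening: 0.998
finger_force: 0.0
```

Call:
{"method": "drive_tool", "body": {"moves": [[[0, 0, 0], [0.056, -0.0125, 0], 0.085], [[0, 0, 0.17], [0, 0, 0], 0.085], [[0, 0, 0], [0, 0, 0], 0.085], [[0, 0, 0], [0, 0, 0], 0.085]]}}

```text
time: 10.85
eef_pos: [0.5046, 0.1793, 0.2459]
tcp_rot: [0.767, 0.641, -0.001, -0.001]
contact_force: [-0.4, -1.0, -0.1]
opening: 0.994
finger_force: 0.0
```

```bash
python3 - <<'E'
from h import *
c=cam("wrist");e,R,s=pose();print(e)
u=proj(c,[.5023,.2485,.1]).astype(int);print(u)
x,y,a,b,t,_=T=topface(c,(u[0]-60,u[0]+60,max(u[1]-40,0),u[1]+40));print(T)
t=t if a>b else t-90
print(t,rel([x,y,.072],np.pi/2+np.radians(t)))
u=proj(c,[.6183,.233,.1]).astype(int);print(u)
print(topface(c,(u[0]-60,u[0]+60,max(u[1]-50,0),u[1]+50)))
E
```

```text
[0.50479501 0.17912446 0.2462441 ]
[298  95]
(0.5018199157714843, 0.24869015502929687, 14.099908828735352, 49.849281311035156, 79.72760009765625, array([  26,   30,   69,   21, 1348], dtype=int32))
-10.27239990234375 (array([-0.0017,  0.0007, -0.0001]), array([ 0.068 , -0.015 ,  0.1742]), array([ 0.0679, -0.0153,  0.1742]))
[459  87]
(0.6179893188476563, 0.23292063903808594, 14.708088874816895, 50.33742141723633, 74.92730712890625, array([  25,   38,   72,   25, 1426], dtype=int32))
```

Call:
{"method": "drive_tool", "body": {"moves": [[[0, 0, 0], [0.034, -0.0075, 0], 0.085], [[0, 0, 0], [0.034, -0.0075, 0], 0.085], [[0, 0, 0], [0, 0, 0.05], 0.085], [[0, 0, 0], [0, 0, 0.05], 0.085], [[0, 0, 0], [0, 0, 0.04], 0.085]]}}

```text
time: 11.52
eef_pos: [0.5019, 0.2485, 0.105]
tcp_rot: [0.768, 0.641, -0.001, -0.0]
contact_force: [-0.1, -0.2, -1.0]
opening: 0.995
finger_force: 0.0
```

Call:
{"method": "drive_tool", "body": {"moves": [[[0, 0, 0], [0, 0, 0.034], 0.085], [[0, 0, 0], [0, 0, 0], 0.085], [[0, 0, 0], [0, 0, 0], 0.085]]}}

```text
time: 11.9
eef_pos: [0.5036, 0.2492, 0.0746]
tcp_rot: [0.768, 0.641, 0.001, 0.0]
contact_force: [0.5, 0.2, -0.1]
opening: 0.99
finger_force: 0.0
```

Call:
{"method": "drive_tool", "body": {"moves": [[[0, 0, 0], [0, 0, 0], 0.04], [[0, 0, 0], [0, 0, 0], 0.04], [[0, 0, 0], [0, 0, 0], 0.04], [[0, 0, 0], [0, 0, 0], 0.04], [[0, 0, 0], [0, 0, 0], 0.04]]}}

```text
time: 12.52
eef_pos: [0.5033, 0.2498, 0.0749]
tcp_rot: [0.768, 0.641, 0.001, 0.001]
contact_force: [-2.0, -0.1, 6.0]
opening: 0.58
finger_force: 42.9
```

Call:
{"method": "drive_tool", "body": {"moves": [[[0, 0, 0], [0, 0, 0], 0.04], [[0, 0, 0], [0, 0, 0], 0.04], [[0, 0, 0], [0, 0, -0.04], 0.04], [[0, 0, 0], [0, 0, -0.06], 0.04], [[0, 0, 0], [0, 0, -0.04], 0.04]]}}

```text
time: 13.15
eef_pos: [0.5028, 0.2497, 0.216]
tcp_rot: [0.768, 0.641, 0.001, 0.001]
contact_force: [1.8, 0.3, 0.3]
opening: 0.579
finger_force: 42.4
```

```bash
python3 - <<'E'
from h import *
print(pose()[0],rel([*slot(-.014),.21],np.pi/2+RY))
E
```

```text
[0.50283478 0.24968239 0.21600033] (array([ 0.0025, -0.001 , -0.1701]), array([-0.3647,  0.1409,  0.0059]), array([-0.3833,  0.0772,  0.006 ]))
```

Call:
{"method": "drive_tool", "body": {"moves": [[[0, 0, 0], [-0.052, 0.02, 0], 0.04], [[0, 0, 0], [-0.052, 0.02, 0], 0.04], [[0, 0, 0], [-0.052, 0.02, 0], 0.04], [[0, 0, 0], [-0.052, 0.02, 0], 0.04], [[0, 0, 0], [-0.052, 0.02, 0], 0.04]]}}

```text
time: 13.78
eef_pos: [0.554, -0.0259, 0.213]
tcp_rot: [0.768, 0.641, -0.0, -0.0]
contact_force: [1.0, 0.2, -0.4]
opening: 0.582
finger_force: 42.4
```

Call:
{"method": "drive_tool", "body": {"moves": [[[0, 0, 0], [-0.052, 0.02, 0], 0.04], [[0, 0, 0], [-0.052, 0.021, 0], 0.04], [[0, 0, -0.17], [0, 0, 0], 0.04], [[0, 0, 0], [0, 0, 0], 0.04], [[0, 0, 0], [0, 0, 0], 0.04]]}}

```text
time: 14.4
eef_pos: [0.5757, -0.1332, 0.2129]
tcp_rot: [0.711, 0.703, -0.0, -0.0]
contact_force: [0.6, -0.0, 0.3]
opening: 0.58
finger_force: 42.4
```

```bash
python3 - <<'E'
from h import *
print(pose()[0],rel([*slot(-.014),.115],np.pi/2+RY))
E
```

```text
[ 0.57565871 -0.13321884  0.21293507] (array([-0.0007, -0.0004, -0.0018]), array([-0.0011,  0.0007,  0.0979]), array([-0.0011,  0.0006,  0.0979]))
```

Call:
{"method": "drive_tool", "body": {"moves": [[[0, 0, 0], [0, 0.0005, 0.04], 0.04], [[0, 0, 0], [0, 0, 0.04], 0.04], [[0, 0, 0], [0, 0, 0.018], 0.04], [[0, 0, 0], [0, 0, 0], 0.04], [[0, 0, 0], [0, 0, 0.005], 0.04]]}}

```text
time: 15.02
eef_pos: [0.5781, -0.1343, 0.1126]
tcp_rot: [0.711, 0.704, 0.001, 0.002]
contact_force: [-0.5, -0.0, -0.7]
opening: 0.586
finger_force: 42.4
```

Call:
{"method": "drive_tool", "body": {"moves": [[[0, 0, 0], [0, 0, 0.006], 0.04], [[0, 0, 0], [0, 0, 0.006], 0.04], [[0, 0, 0], [0, 0, 0.006], 0.04], [[0, 0, 0], [0, 0, 0.004], 0.04], [[0, 0, 0], [0, 0, 0], 0.04]]}}

```text
time: 15.65
eef_pos: [0.5759, -0.1333, 0.0872]
tcp_rot: [0.711, 0.703, 0.0, -0.001]
contact_force: [1.1, 4.3, -1.9]
opening: 0.581
finger_force: 42.3
```

```bash
python3 - <<'E'
from h import *
e,R,s=pose();print(e,s["contact_force"])
E
```

```text
[ 0.5759015  -0.13330629  0.0871868 ] [ 1.14820737  4.31598447 -1.94212322]
```

Call:
{"method": "drive_tool", "body": {"moves": [[[0, 0, 0], [0.001, 0, 0], 0.04], [[0, 0, 0], [0, 0, 0], 0.085], [[0, 0, 0], [0, 0, 0], 0.085], [[0, 0, 0], [0, 0, 0], 0.085], [[0, 0, 0], [0, 0, 0], 0.085]]}}

```text
time: 16.27
eef_pos: [0.5766, -0.1333, 0.0886]
tcp_rot: [0.711, 0.704, -0.0, 0.0]
contact_force: [-0.4, -1.0, 0.2]
opening: 0.992
finger_force: 0.0
```

Call:
{"method": "drive_tool", "body": {"moves": [[[0, 0, 0], [0, 0, -0.03], 0.085], [[0, 0, 0], [0, 0, -0.05], 0.085], [[0, 0, 0], [0, 0, -0.05], 0.085], [[0, 0, 0], [0, 0, -0.03], 0.085], [[0, 0, 0], [0, 0, 0], 0.085]]}}

```text
time: 16.9
eef_pos: [0.578, -0.1336, 0.2522]
tcp_rot: [0.711, 0.704, 0.001, 0.003]
contact_force: [0.1, -0.4, 0.2]
opening: 0.994
finger_force: 0.0
```

```bash
sed -i 's/-.1203\]/-.1190]/' h.py; python3 - <<'E'
from h import *
c=cam("wrist","w5");e,R,s=pose();print(e)
print(rel([.600,.165,.245],np.pi/2-.262))
E
```

```text
[ 0.57684722 -0.13314435  0.24935135]
(array([0.0024, 0.0008, 0.252 ]), array([0.2984, 0.0202, 0.0041]), array([ 0.294 , -0.0549,  0.0044]))
```

View pics/w5.png

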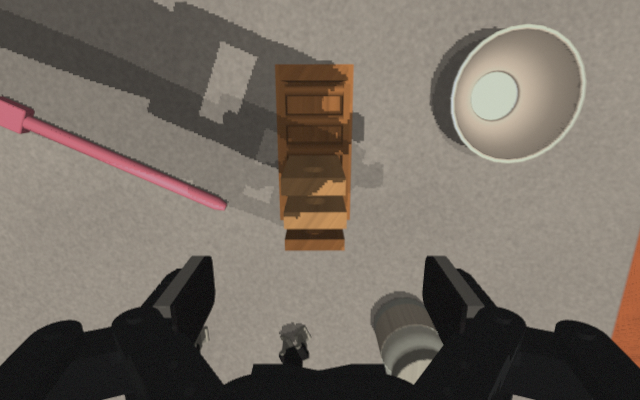

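Two dividers stand upright in their slots, with tops near (313,183) and (316,212). Going for the third.

Call:
{"method": "drive_tool", "body": {"moves": [[[0, 0, 0], [0.0595, 0.004, 0], 0.085], [[0, 0, 0], [0.0595, 0.004, 0], 0.085], [[0, 0, 0], [0.0595, 0.004, 0], 0.085], [[0, 0, 0], [0.0595, 0.004, 0], 0.085], [[0, 0, 0], [0.0595, 0.004, 0], 0.085]]}}

```text
time: 17.58
eef_pos: [0.5982, 0.1661, 0.2453]
tcp_rot: [0.711, 0.704, -0.002, -0.001]
contact_force: [0.3, -0.8, 0.1]
opening: 0.997
finger_force: 0.0
```

Call:
{"method": "drive_tool", "body": {"moves": [[[0, 0, 0.13], [0, 0, 0], 0.085], [[0, 0, 0.122], [0, 0, 0], 0.085], [[0, 0, 0], [0, 0, 0], 0.085], [[0, 0, 0], [0, 0, 0], 0.085]]}}

```text
time: 18.08
eef_pos: [0.5989, 0.1641, 0.2467]
tcp_rot: [0.793, 0.609, -0.001, -0.001]
contact_force: [0.2, 0.2, 0.3]
opening: 1.0
finger_force: 0.0
```

```bash
python3 - <<'E'
from h import *
c=cam("wrist");e,R,s=pose();print(e)
u=proj(c,[.6180,.2329,.1]).astype(int);print(u)
x,y,a,b,t,_=T=topface(c,(u[0]-60,u[0]+60,max(u[1]-40,0),u[1]+40));print(T)
t=t if a>b else t-90
print(t,rel([x,y,.072],np.pi/2+np.radians(t)))
E
```

```text
[0.59907337 0.16406298 0.24720392]
[319  89]
(0.6180728149414062, 0.23315573120117186, 13.324531555175781, 49.32785415649414, 75.0213851928711, array([  27,   31,   68,   20, 1358], dtype=int32))
-14.978614807128906 (array([-0.0016,  0.0006,  0.0004]), array([0.0718, 0.0008, 0.1752]), array([0.0717, 0.0005, 0.1752]))
```

Call:
{"method": "drive_tool", "body": {"moves": [[[0, 0, 0], [0.0355, 0, 0], 0.085], [[0, 0, 0], [0.0355, 0, 0], 0.085], [[0, 0, 0], [0, 0, 0.05], 0.085], [[0, 0, 0], [0, 0, 0.05], 0.085], [[0, 0, 0], [0, 0, 0.04], 0.085]]}}

```text
time: 18.75
eef_pos: [0.6169, 0.2326, 0.1058]
tcp_rot: [0.793, 0.609, -0.001, -0.0]
contact_force: [-0.0, 0.0, -0.7]
opening: 0.993
finger_force: 0.0
```

Call:
{"method": "drive_tool", "body": {"moves": [[[0, 0, 0], [0, 0, 0.035], 0.085], [[0, 0, 0], [0, 0, 0], 0.085], [[0, 0, 0], [0, 0, 0], 0.085]]}}

```text
time: 19.12
eef_pos: [0.6188, 0.233, 0.0748]
tcp_rot: [0.793, 0.609, 0.001, 0.0]
contact_force: [-0.1, -0.3, 0.5]
opening: 0.992
finger_force: 0.0
```

Call:
{"method": "drive_tool", "body": {"moves": [[[0, 0, 0], [0, 0, 0], 0.04], [[0, 0, 0], [0, 0, 0], 0.04], [[0, 0, 0], [0, 0, 0], 0.04], [[0, 0, 0], [0, 0, 0], 0.04], [[0, 0, 0], [0, 0, 0], 0.04]]}}

```text
time: 19.75
eef_pos: [0.6189, 0.2332, 0.0753]
tcp_rot: [0.793, 0.609, 0.001, 0.001]
contact_force: [-1.3, -0.5, 6.1]
opening: 0.583
finger_force: 41.7
```

Call:
{"method": "drive_tool", "body": {"moves": [[[0, 0, 0], [0, 0, 0], 0.04], [[0, 0, 0], [0, 0, 0], 0.04], [[0, 0, 0], [0, 0, -0.04], 0.04], [[0, 0, 0], [0, 0, -0.06], 0.04], [[0, 0, 0], [0, 0, -0.04], 0.04]]}}

```text
time: 20.38
eef_pos: [0.6183, 0.2331, 0.2161]
tcp_rot: [0.793, 0.609, 0.001, 0.001]
contact_force: [0.5, 0.4, -0.6]
opening: 0.58
finger_force: 41.7
```

```bash
python3 - <<'E'
from h import *
print(pose()[0],rel([*slot(.014),.21],np.pi/2+RY))
E
```

```text
[0.61831992 0.2330779  0.21612985] (array([ 0.0025, -0.0009, -0.2522]), array([-0.3374,  0.0472,  0.0058]), array([-0.3385, -0.0385,  0.0061]))
```

Call:
{"method": "drive_tool", "body": {"moves": [[[0, 0, 0], [-0.056, 0.008, 0], 0.04], [[0, 0, 0], [-0.056, 0.008, 0], 0.04], [[0, 0, 0], [-0.056, 0.008, 0], 0.04], [[0, 0, 0], [-0.056, 0.008, 0], 0.04], [[0, 0, 0], [-0.056, 0.008, 0], 0.04]]}}

```text
time: 21.0
eef_pos: [0.5831, -0.0495, 0.2129]
tcp_rot: [0.793, 0.609, -0.0, -0.0]
contact_force: [0.3, -0.2, -0.3]
opening: 0.584
finger_force: 41.8
```

Call:
{"method": "drive_tool", "body": {"moves": [[[0, 0, 0], [-0.0575, 0.007, 0], 0.04], [[0, 0, -0.13], [0, 0, 0], 0.04], [[0, 0, -0.122], [0, 0, 0], 0.04], [[0, 0, 0], [0, 0, 0], 0.04], [[0, 0, 0], [0, 0, 0], 0.04]]}}

```text
time: 21.62
eef_pos: [0.5756, -0.105, 0.213]
tcp_rot: [0.711, 0.703, -0.0, -0.0]
contact_force: [0.8, -1.2, -0.5]
opening: 0.582
finger_force: 41.8
```

```bash
python3 - <<'E'
from h import *
print(pose()[0],rel([*slot(.014),.115],np.pi/2+RY))
E
```

```text
[ 0.5756188  -0.10495342  0.21301259] (array([-0.0005, -0.0002, -0.0017]), array([-0.0001,  0.001 ,  0.098 ]), array([-0.    ,  0.0009,  0.098 ]))
```

Call:
{"method": "drive_tool", "body": {"moves": [[[0, 0, 0], [0, 0.0005, 0.04], 0.04], [[0, 0, 0], [0, 0, 0.04], 0.04], [[0, 0, 0], [0, 0, 0.018], 0.04], [[0, 0, 0], [0, 0, 0], 0.04], [[0, 0, 0], [0, 0, 0.005], 0.04]]}}

```text
time: 22.25
eef_pos: [0.5779, -0.1057, 0.1125]
tcp_rot: [0.711, 0.704, 0.001, 0.002]
contact_force: [-0.6, -1.0, 0.3]
opening: 0.578
finger_force: 41.9
```

Call:
{"method": "drive_tool", "body": {"moves": [[[0, 0, 0], [0, 0, 0.006], 0.04], [[0, 0, 0], [0, 0, 0.006], 0.04], [[0, 0, 0], [0, 0, 0.006], 0.04], [[0, 0, 0], [0, 0, 0.004], 0.04], [[0, 0, 0], [0, 0, 0], 0.04]]}}

```text
time: 22.88
eef_pos: [0.5761, -0.1052, 0.0879]
tcp_rot: [0.711, 0.704, -0.0, -0.0]
contact_force: [-0.1, 0.7, -0.7]
opening: 0.58
finger_force: 41.7
```

```bash
python3 - <<'E'
from h import *
e,R,s=pose();print(e,s["contact_force"])
E
```

```text
[ 0.57614488 -0.10518565  0.08794393] [-0.07117253  0.73139041 -0.70214256]
```

Call:
{"method": "drive_tool", "body": {"moves": [[[0, 0, 0], [0, 0, 0], 0.085], [[0, 0, 0], [0, 0, 0], 0.085], [[0, 0, 0], [0, 0, 0], 0.085], [[0, 0, 0], [0, 0, 0], 0.085], [[0, 0, 0], [0, 0, 0], 0.085]]}}

```text
time: 23.5
eef_pos: [0.5763, -0.1052, 0.0884]
tcp_rot: [0.711, 0.704, 0.0, 0.0]
contact_force: [0.1, 0.2, 0.7]
opening: 0.998
finger_force: 0.0
```

Call:
{"method": "drive_tool", "body": {"moves": [[[0, 0, 0], [0, 0, -0.03], 0.085], [[0, 0, 0], [0, 0, -0.05], 0.085], [[0, 0, 0], [0, 0, -0.05], 0.085], [[0, 0, 0], [0, 0, -0.03], 0.085], [[0, 0, 0], [0, 0, 0], 0.085]]}}

```text
time: 24.12
eef_pos: [0.5778, -0.1058, 0.2521]
tcp_rot: [0.711, 0.704, 0.002, 0.003]
contact_force: [0.4, -0.4, -0.3]
opening: 0.995
finger_force: 0.0
```

Call:
{"method": "drive_tool", "body": {"moves": [[[0, 0, 0], [0.045, -0.026, 0], 0.085], [[0, 0, 0], [0.045, -0.026, 0], 0.085], [[0, 0, 0], [0.045, -0.026, 0], 0.085], [[0, 0, 0], [0.045, -0.026, 0], 0.085], [[0, 0, 0], [0.045, -0.026, 0], 0.085]]}}

```text
time: 24.75
eef_pos: [0.4466, 0.1223, 0.2461]
tcp_rot: [0.711, 0.703, -0.001, -0.001]
contact_force: [-0.1, 0.2, 0.3]
opening: 0.997
finger_force: 0.0
```

Call:
{"method": "drive_tool", "body": {"moves": [[[0, 0, -0.11], [0.045, -0.026, 0], 0.085], [[0, 0, -0.11], [0.04, -0.023, 0], 0.085], [[0, 0, 0], [0, 0, 0], 0.085], [[0, 0, 0], [0, 0, 0], 0.085]]}}

```text
time: 25.25
eef_pos: [0.3958, 0.2035, 0.2471]
tcp_rot: [0.629, 0.777, -0.001, -0.0]
contact_force: [-0.4, -0.4, -0.4]
opening: 0.992
finger_force: 0.0
```

```bash
python3 - <<'E'
from h import *
e,R,s=pose();print(e)
c=cam("wrist","w6"); print(proj(c,[.378,.279,.007]),proj(c,[.426,.056,.007]))
E
```

```text
[0.39582122 0.20347618 0.24708634]
[317.28465561  83.47959485] [318.05471805 289.83227691]
```

View pics/w6.png

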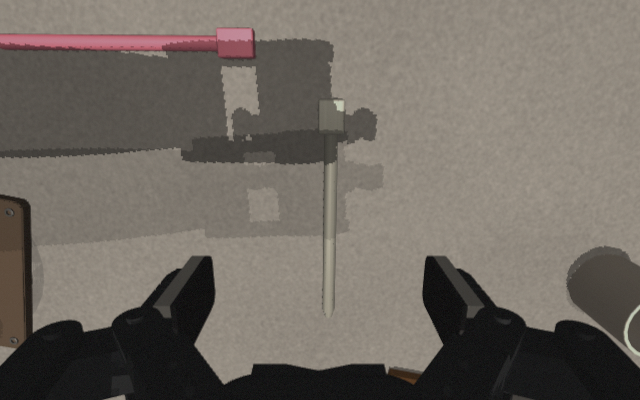

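```bash
python3 - <<'E'
from h import *
c=cam("wrist")
P=np.mean([ray(c,u,v,.014) for u,v in [(319,99),(344,99),(344,133),(319,133)]],0);T=ray(c,328,317,.007);S=ray(c,330.5,155,.007)
print(P,T,np.hypot(*(T-P)[:2]),[np.degrees(np.arctan2(*(T-q)[[1,0]])) for q in (P,S)])
# refine shaft centreline
g=cv2.cvtColor(c["image"],cv2.COLOR_RGB2GRAY).astype(int)
for v in (240,300): print(v,g[v,314:346].tolist())
a=np.arctan2(*(T-P)[[1,0]])
print(rel([P[0],P[1],.021],a+np.pi))
E
```

```text
[0.39865106 0.251435   0.014     ] [0.44548014 0.02225749 0.007     ] 0.23391300684322888 [np.float64(-78.45142077089717), np.float64(-78.41092283849326)]
240 [137, 139, 142, 146, 146, 143, 141, 140, 129, 93, 119, 135, 151, 164, 168, 167, 155, 144, 145, 129, 112, 110, 140, 137, 137, 139, 141, 142, 139, 137, 138, 139]
300 [141, 137, 133, 133, 137, 140, 137, 132, 103, 121, 133, 147, 150, 154, 155, 151, 142, 136, 121, 107, 109, 136, 139, 139, 139, 140, 139, 137, 136, 136, 135, 137]
(array([-0.0011,  0.0004,  0.0065]), array([0.0471, 0.0123, 0.2266]), array([0.0471, 0.0118, 0.2266]))
```

Call:
{"method": "drive_tool", "body": {"moves": [[[0, 0, 0.0065], [0.0455, 0.012, 0], 0.085], [[0, 0, 0], [0, 0, 0.06], 0.085], [[0, 0, 0], [0, 0, 0.06], 0.06], [[0, 0, 0], [0, 0, 0.05], 0.06], [[0, 0, 0], [0, 0, 0.03], 0.06]]}}

```text
time: 25.98
eef_pos: [0.3975, 0.2491, 0.0452]
tcp_rot: [0.633, 0.774, -0.002, -0.001]
contact_force: [0.3, -0.1, 0.5]
opening: 0.702
finger_force: 0.0
```

Call:
{"method": "drive_tool", "body": {"moves": [[[0, 0, 0], [0, 0, 0.02], 0.05], [[0, 0, 0], [0, 0, 0], 0.05], [[0, 0, 0], [0, 0, 0], 0.05], [[0, 0, 0], [0, 0, 0], 0.05]]}}

```text
time: 26.48
eef_pos: [0.3996, 0.251, 0.0296]
tcp_rot: [0.632, 0.775, 0.001, 0.001]
contact_force: [-0.9, -0.7, -0.1]
opening: 0.584
finger_force: 0.0
```

```bash
python3 - <<'E'
from h import *
e,R,s=pose();print(e, rel([.3990,.2499,.019],np.radians(180-78.43)))
E
```

```text
[0.39960499 0.25097336 0.02959183] (array([ 0.0026, -0.0004,  0.0009]), array([-0.0009, -0.0008,  0.0106]), array([-0.0009, -0.0008,  0.0106]))
```

Call:
{"method": "drive_tool", "body": {"moves": [[[0, 0, 0], [-0.0005, -0.0005, 0.005], 0.05], [[0, 0, 0], [0, 0, 0.005], 0.05], [[0, 0, 0], [0, 0, 0], 0.05]]}}

```text
time: 26.85
eef_pos: [0.3975, 0.2501, 0.0178]
tcp_rot: [0.632, 0.775, -0.001, -0.0]
contact_force: [-0.1, 0.2, -0.9]
opening: 0.584
finger_force: 0.0
```

Call:
{"method": "drive_tool", "body": {"moves": [[[0, 0, 0], [0, 0, 0], 0.015], [[0, 0, 0], [0, 0, 0], 0.015], [[0, 0, 0], [0, 0, 0], 0.015], [[0, 0, 0], [0, 0, 0], 0.015], [[0, 0, 0], [0, 0, 0], 0.015]], "grip_force": 90}}

```text
time: 27.48
eef_pos: [0.3983, 0.2504, 0.0187]
tcp_rot: [0.632, 0.775, 0.0, 0.0]
contact_force: [-1.4, 0.9, 5.8]
opening: 0.275
finger_force: 89.7
```

Call:
{"method": "drive_tool", "body": {"moves": [[[0, 0, 0], [0, 0, 0], 0.015], [[0, 0, 0], [0, 0, 0], 0.015], [[0, 0, 0], [0, 0, -0.01], 0.015], [[0, 0, 0], [0, 0, -0.02], 0.015], [[0, 0, 0], [0, 0, -0.02], 0.015]]}}

```text
time: 28.1
eef_pos: [0.3974, 0.25, 0.0685]
tcp_rot: [0.632, 0.775, -0.0, -0.0]
contact_force: [-0.0, -0.5, -1.3]
opening: 0.274
finger_force: 89.0
```

Call:
{"method": "drive_tool", "body": {"moves": [[[0, 0, 0], [0, 0, -0.02], 0.015], [[0, 0, 0], [0, 0, -0.02], 0.015], [[0, 0, 0], [0, 0, 0], 0.015], [[0, 0, 0], [0, 0, 0], 0.015]]}}

```text
time: 28.6
eef_pos: [0.3973, 0.25, 0.1075]
tcp_rot: [0.632, 0.775, -0.001, -0.0]
contact_force: [0.2, -0.6, -0.9]
opening: 0.277
finger_force: 89.0
```

```bash
python3 - <<'E'
from h import *
e,R,s=pose();print(e,R.as_matrix().round(4).tolist())
c=cam("wrist","w7");cam("scene","s7")
E
```

```text
[0.3972996  0.2500044  0.10747666] [[-0.202, 0.9794, -0.0013], [0.9794, 0.202, -0.0004], [-0.0001, -0.0013, -1.0]]
```

View pics/w7.png

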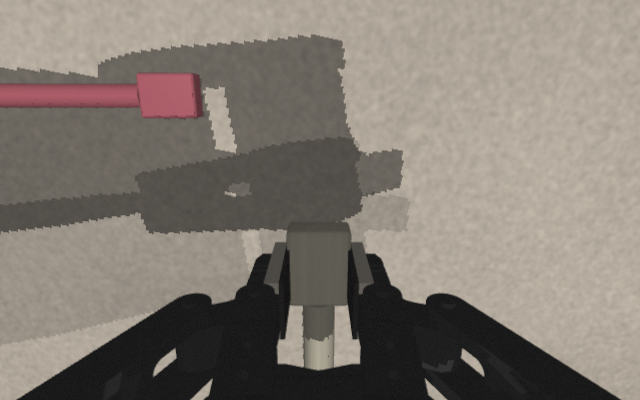

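```bash
python3 - <<'E'
from h import *
c=cam("wrist");e,R,s=pose()
for u,v in [(289,234),(350,234),(350,305),(289,305)]: print(R.inv().apply(ray(c,u,v,e[2]-.0047)-e).round(4))
print(R.inv().apply(ray(c,319,350,e[2]-.0117)-e).round(4))
print(rel([*slot(.335),.1],np.pi/2+RY))
E
```

```text
[ 0.017  -0.0116  0.0047]
[0.017  0.0124 0.0047]
[-0.015   0.0131  0.0047]
[-0.0151 -0.0124  0.0047]
[-0.0434  0.0002  0.0117]
(array([-0.0023,  0.0005,  0.2132]), array([-0.0701,  0.1719,  0.0068]), array([-0.0322,  0.1828,  0.0071]))
```

Call:
{"method": "drive_tool", "body": {"moves": [[[0, 0, 0.107], [0, 0, 0], 0.015], [[0, 0, 0.106], [0, 0, 0], 0.015], [[0, 0, 0], [-0.008, 0.0455, 0], 0.015], [[0, 0, 0], [-0.008, 0.0455, 0], 0.015], [[0, 0, 0], [-0.008, 0.0455, 0], 0.015]]}}

```text
time: 29.38
eef_pos: [0.5352, 0.2246, 0.1073]
tcp_rot: [0.71, 0.704, -0.001, -0.0]
contact_force: [0.4, -0.4, -1.7]
opening: 0.272
finger_force: 89.0
```

Call:
{"method": "drive_tool", "body": {"moves": [[[0, 0, 0], [-0.008, 0.0455, 0], 0.015], [[0, 0, 0], [0, 0, 0.009], 0.015], [[0, 0, 0], [0, 0, 0], 0.015], [[0, 0, 0], [0, 0, 0], 0.015]]}}

```text
time: 29.88
eef_pos: [0.5781, 0.2168, 0.0985]
tcp_rot: [0.71, 0.704, -0.001, -0.001]
contact_force: [-0.1, 0.3, -0.9]
opening: 0.272
finger_force: 89.1
```

```bash
python3 - <<'E'
from h import *
e,R,s=pose();print(e,rel([*slot(.335),.0937],np.pi/2+RY))
out=[]
for n,f in (("scene",4),("top",4)):
    c=cam(n); t=e+R.apply([-.2305,0,.0117]); u=proj(c,t);b=u.astype(int)-[60,35]
    im=cv2.resize(c["image"][b[1]:b[1]+70,b[0]:b[0]+120,::-1],None,fx=f,fy=f,interpolation=cv2.INTER_CUBIC)
    for q in (-.2305,-.15,-.1):
        k=(proj(c,e+R.apply([q,0,.0117]))-b+.5)*f; cv2.drawMarker(im,tuple(int(a) for a in k),(0,255,0),0,10,1)
    k=(proj(c,[*slot(.073),.082])-b+.5)*f; cv2.drawMarker(im,tuple(int(a) for a in k),(255,0,0),0,10,1)
    out.append(im)
cv2.imwrite("pics/s8.png",np.vstack(out))
E
```

```text
[0.57812693 0.21679082 0.09845715] (array([-0.0022,  0.0003,  0.0009]), array([-0.0008,  0.0015,  0.0048]), array([-0.0008,  0.0015,  0.0048]))
```

View pics/s8.png

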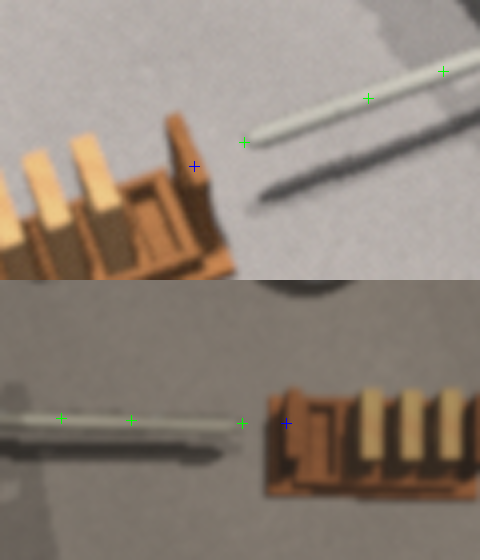

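Call:
{"method": "drive_tool", "body": {"moves": [[[0, 0, 0], [0, 0.0015, 0.0045], 0.015], [[0, 0, 0], [0, 0, 0], 0.015], [[0, 0, 0], [-0.012, 0, 0], 0.015], [[0, 0, 0], [-0.012, 0, 0], 0.015], [[0, 0, 0], [0, 0, 0], 0.015]]}}

```text
time: 30.6
eef_pos: [0.5811, 0.1912, 0.0949]
tcp_rot: [0.711, 0.703, -0.0, 0.0]
contact_force: [0.4, 0.1, -1.3]
opening: 0.277
finger_force: 89.1
```

Call:
{"method": "drive_tool", "body": {"moves": [[[0, 0, 0], [-0.008, 0, 0], 0.015], [[0, 0, 0], [-0.008, 0, 0], 0.015], [[0, 0, 0], [0, 0, 0], 0.015]]}}

```text
time: 30.98
eef_pos: [0.5808, 0.1759, 0.0948]
tcp_rot: [0.711, 0.703, -0.0, -0.0]
contact_force: [-0.3, -0.8, -1.4]
opening: 0.277
finger_force: 89.1
```

```bash
python3 - <<'E'
from h import *
e,R,s=pose();print(e,s["contact_force"],rel([*slot(.295),.0937],np.pi/2+RY))
E
```

```text
[0.58080784 0.17590306 0.09481449] [-0.30208869 -0.79105007 -1.44633934] (array([-0.0001,  0.    , -0.0006]), array([ 0.0001, -0.0015,  0.0011]), array([ 0.0001, -0.0015,  0.0011]))
```

Call:
{"method": "drive_tool", "body": {"moves": [[[0, 0, 0], [-0.01, -0.0013, 0.001], 0.015], [[0, 0, 0], [-0.01, 0, 0], 0.015], [[0, 0, 0], [-0.01, 0, 0], 0.015], [[0, 0, 0], [-0.01, 0, 0], 0.015], [[0, 0, 0], [-0.01, 0, 0], 0.015]]}}

```text
time: 31.6
eef_pos: [0.579, 0.1257, 0.0939]
tcp_rot: [0.711, 0.704, 0.0, 0.0]
contact_force: [0.6, -0.3, -0.7]
opening: 0.276
finger_force: 89.1
```

Call:
{"method": "drive_tool", "body": {"moves": [[[0, 0, 0], [-0.01, 0, 0], 0.015], [[0, 0, 0], [-0.01, 0, 0], 0.015], [[0, 0, 0], [0, 0, 0], 0.015]]}}

```text
time: 31.98
eef_pos: [0.5789, 0.1058, 0.0939]
tcp_rot: [0.711, 0.703, 0.0, 0.0]
contact_force: [-0.8, -0.5, -1.5]
opening: 0.275
finger_force: 89.1
```

```bash
python3 - <<'E'
from h import *
e,R,s=pose();print(e,s["contact_force"],rel([*slot(.124),.0937],np.pi/2+RY))
E
```

```text
[0.57887991 0.10577412 0.09385588] [-0.79247472 -0.50080893 -1.47146741] (array([ 0.    , -0.    , -0.0009]), array([-0.1008, -0.0002,  0.0002]), array([-0.1008, -0.0003,  0.0002]))
```

Call:
{"method": "drive_tool", "body": {"moves": [[[0, 0, 0], [-0.01, 0, 0], 0.015], [[0, 0, 0], [-0.01, 0, 0], 0.015], [[0, 0, 0], [-0.01, 0, 0], 0.015], [[0, 0, 0], [-0.01, 0, 0], 0.015], [[0, 0, 0], [0, 0, 0], 0.015]]}}

```text
time: 32.6
eef_pos: [0.5785, 0.0657, 0.0938]
tcp_rot: [0.711, 0.703, 0.0, -0.0]
contact_force: [0.3, -1.2, -1.3]
opening: 0.275
finger_force: 89.1
```

Call:
{"method": "drive_tool", "body": {"moves": [[[0, 0, 0], [-0.01, 0, 0], 0.015], [[0, 0, 0], [-0.01, 0, 0], 0.015], [[0, 0, 0], [0, 0, 0], 0.015]]}}

```text
time: 32.98
eef_pos: [0.5783, 0.0458, 0.0939]
tcp_rot: [0.711, 0.703, 0.0, 0.0]
contact_force: [0.2, 0.7, -1.8]
opening: 0.272
finger_force: 89.1
```

Call:
{"method": "drive_tool", "body": {"moves": [[[0, 0, 0], [-0.008, 0, 0], 0.015], [[0, 0, 0], [-0.008, 0, 0], 0.015], [[0, 0, 0], [0, 0, 0], 0.015]]}}

```text
time: 33.35
eef_pos: [0.5781, 0.0299, 0.0938]
tcp_rot: [0.711, 0.703, 0.0, 0.0]
contact_force: [-0.7, -0.1, -0.5]
opening: 0.272
finger_force: 89.1
```

Call:
{"method": "drive_tool", "body": {"moves": [[[0, 0, 0], [-0.008, 0, 0], 0.015], [[0, 0, 0], [-0.008, 0, 0], 0.015], [[0, 0, 0], [-0.0085, 0, 0], 0.015], [[0, 0, 0], [0, 0, 0.002], 0.015], [[0, 0, 0], [0, 0, 0], 0.015]]}}

```text
time: 33.98
eef_pos: [0.5776, 0.006, 0.0915]
tcp_rot: [0.711, 0.704, -0.0, -0.0]
contact_force: [-0.0, -0.3, -1.1]
opening: 0.276
finger_force: 89.1
```

Call:
{"method": "drive_tool", "body": {"moves": [[[0, 0, 0], [0, 0, 0], 0.06], [[0, 0, 0], [0, 0, 0], 0.06], [[0, 0, 0], [0, 0, 0], 0.06], [[0, 0, 0], [0, 0, -0.03], 0.06], [[0, 0, 0], [0, 0, -0.06], 0.06]]}}

```text
time: 34.6
eef_pos: [0.5757, 0.0064, 0.1795]
tcp_rot: [0.71, 0.704, -0.002, -0.003]
contact_force: [0.7, -1.1, -0.0]
opening: 0.704
finger_force: 0.0
```

Call:
{"method": "drive_tool", "body": {"moves": [[[0, 0, 0], [-0.02, 0, -0.06], 0.06], [[0, 0, 0], [-0.05, 0, 0], 0.06], [[0, 0, 0], [-0.05, 0, 0], 0.06], [[0, 0, 0], [-0.03, 0, 0], 0.06], [[0, 0, 0], [0, 0, 0], 0.085]]}}

```text
time: 35.22
eef_pos: [0.5763, -0.1456, 0.2412]
tcp_rot: [0.712, 0.703, 0.0, 0.0]
contact_force: [0.7, -0.1, -0.7]
opening: 0.892
finger_force: 0.0
```

```bash
python3 - <<'E'
from h import *
e,R,s=pose();print(e)
c=cam("wrist","w9")
for y in (.124+.017,.107,.073,.063,-.063,-.073,-.107): print(y,proj(c,[*slot(y),.079]).round(1),proj(c,[*slot(y),.104]).round(1))
E
```

```text
[ 0.57632456 -0.1455938   0.24118016]
0.14100000000000001 [317.2 -53.8] [317.1 -69.2]
0.107 [317.4   0.5] [317.3  -8.7]
0.073 [317.6  51. ] [317.5  47.1]
0.063 [317.7  65.1] [317.6  62.7]
-0.063 [318.3 221. ] [318.3 232.1]
-0.073 [318.4 231.8] [318.3 243.7]
-0.107 [318.5 267.2] [318.5 281.6]
```

View pics/w9.png

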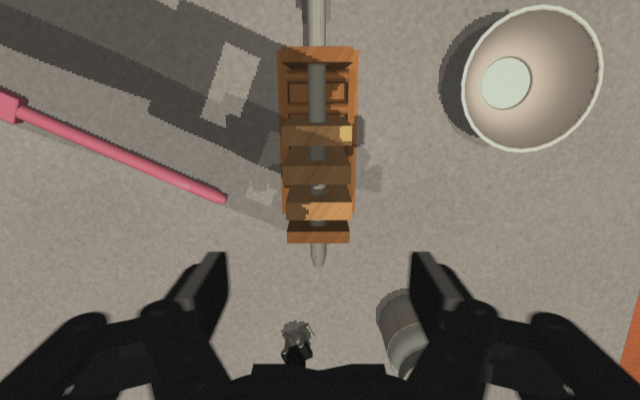

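Rod is through both cheeks and all dividers. The tip is at (318,267) against a predicted row of 267.2, and the cheek top is at rows 232–243, so it's centred to about 1 mm. Now looking at the clips.

Call:
{"method": "drive_tool", "body": {"moves": [[[0, 0, 0], [-0.055, -0.019, 0], 0.085], [[0, 0, 0], [-0.055, -0.019, 0], 0.085], [[0, 0, 0], [-0.055, -0.019, 0], 0.085], [[0, 0, 0], [-0.055, -0.019, 0], 0.085], [[0, 0, 0], [-0.05, -0.019, 0.02], 0.085]]}}

```text
time: 35.9
eef_pos: [0.4798, -0.4141, 0.2234]
tcp_rot: [0.71, 0.704, 0.0, 0.002]
contact_force: [0.2, 0.8, 0.4]
opening: 0.991
finger_force: 0.0
```

Call:
{"method": "drive_tool", "body": {"moves": [[[0, 0, 0], [0, 0, 0], 0.085], [[0, 0, 0], [0, 0, 0], 0.085]]}}

```text
time: 36.15
eef_pos: [0.4795, -0.4115, 0.221]
tcp_rot: [0.71, 0.704, 0.0, -0.0]
contact_force: [0.3, 0.2, 0.5]
opening: 0.996
finger_force: 0.0
```

```bash
python3 - <<'E'
from h import *
e,R,s=pose();print(e)
c=cam("wrist")
im=c["image"][0:230,170:500,::-1];cv2.imwrite("pics/w10.png",cv2.resize(im,None,fx=2.4,fy=2.4,interpolation=cv2.INTER_CUBIC))
E
```

```text
[ 0.47954534 -0.41146976  0.22098137]
```

View pics/w10.png

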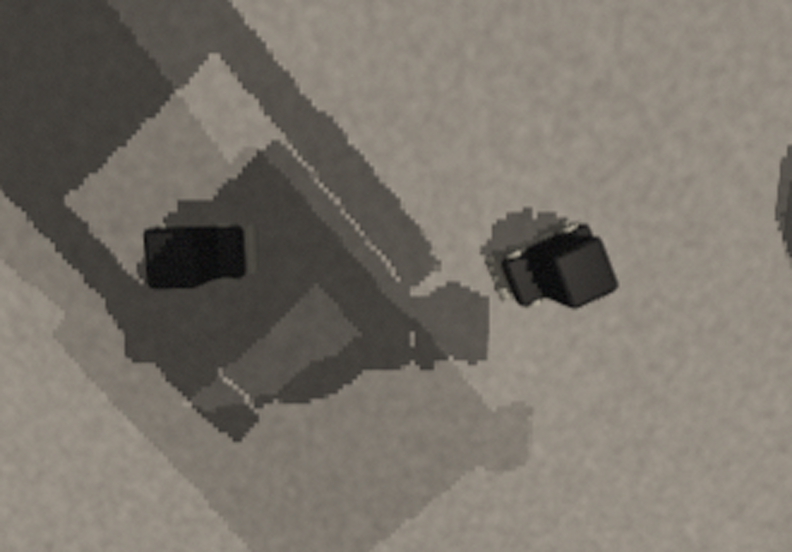

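```bash
python3 - <<'E'
from h import *
c=cam("wrist")
A=ray(c,414.6,113,.082);B=ray(c,241.7,107.5,.082)
print(A,B)
for q in (A,B): print(rel([q[0],q[1]-.075,.20],np.pi/2))
E
```

```text
[ 0.55023932 -0.35629419  0.082     ] [ 0.42512901 -0.35137412  0.082     ]
(array([ 0.0008,  0.0003, -0.0071]), array([-0.0196,  0.0703,  0.0218]), array([-0.0201,  0.0701,  0.0218]))
(array([ 0.0008,  0.0003, -0.0071]), array([-0.0156, -0.0549,  0.0217]), array([-0.0152, -0.055 ,  0.0218]))
```

Call:
{"method": "drive_tool", "body": {"moves": [[[0, 0, -0.007], [-0.01, 0.035, 0.01], 0.085], [[0, 0, 0], [-0.01, 0.035, 0.01], 0.085], [[0, 0, 0], [0, 0, 0], 0.085], [[0, 0, 0], [0, 0, 0], 0.085]]}}

```text
time: 36.75
eef_pos: [0.5492, -0.432, 0.2016]
tcp_rot: [0.707, 0.707, -0.0, -0.0]
contact_force: [0.4, 0.8, -0.2]
opening: 0.998
finger_force: 0.0
```

```bash
python3 - <<'E'
from h import *
import pickle
e,R,s=pose();print(e)
pickle.dump((cam("wrist"),e,R.as_quat()),open("A.pkl","wb"))
E
```

```text
[ 0.549183   -0.4320081   0.20161564]
```

Call:
{"method": "drive_tool", "body": {"moves": [[[0, 0, 0], [0, -0.043, 0], 0.085], [[0, 0, 0], [0, -0.042, 0], 0.085], [[0, 0, 0], [0.005, -0.04, 0], 0.085], [[0, 0, 0], [0, 0, 0], 0.085], [[0, 0, 0], [0, 0, 0], 0.085]]}}

```text
time: 37.42
eef_pos: [0.4239, -0.4281, 0.2023]
tcp_rot: [0.708, 0.706, -0.0, 0.001]
contact_force: [0.3, 0.5, 0.1]
opening: 0.993
finger_force: 0.0
```

```bash
python3 - <<'E'
from h import *
import pickle
e,R,s=pose();print(e)
pickle.dump((cam("wrist"),e,R.as_quat()),open("B.pkl","wb"))
ims=[]
for f,q in (("A",[.5502,-.3563,.06]),("B",[.4251,-.3514,.06])):
    c,e,_=pickle.load(open(f+".pkl","rb")); b=(proj(c,q)-[50,50]).astype(int).clip(0); print(f,b)
    im=c["image"][b[1]:b[1]+100,b[0]:b[0]+100,::-1].astype(float); im=255*np.clip(im/160,0,1)**.5
    ims.append(cv2.resize(im.astype(np.uint8),(400,400),interpolation=cv2.INTER_CUBIC))
cv2.imwrite("pics/w11.png",np.hstack(ims))
E
```

```text
[ 0.42392382 -0.42808382  0.20230423]
A [269  33]
B [269  32]
```

View pics/w11.png

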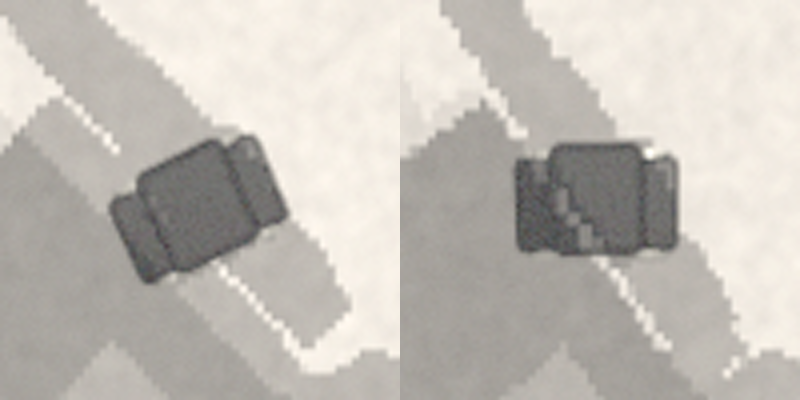

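```bash
python3 - <<'E'
from h import *
import pickle
for f,u,v,yaw in (("A",318,84.5,26.4),("B",317.4,81.4,1)):
    c,e,_=pickle.load(open(f+".pkl","rb")); X=ray(c,u,v,.082); print(f,X)
    print(rel([X[0],X[1],.069],np.radians(90+yaw)))
E
```

```text
A [ 0.54906609 -0.35708165  0.082     ]
(array([ 0.001 ,  0.0017, -0.4632]), array([0.0715, 0.1244, 0.1332]), array([0.0082, 0.1433, 0.1331]))
B [ 0.42379008 -0.35141204  0.082     ]
(array([ 0.0013,  0.0014, -0.0198]), array([ 0.0769, -0.0009,  0.133 ]), array([0.0767, 0.0008, 0.1331]))
```

Call:
{"method": "drive_tool", "body": {"moves": [[[0, 0, -0.02], [0.038, 0.0004, 0], 0.05], [[0, 0, 0], [0.0387, 0.0004, 0], 0.05], [[0, 0, 0], [0, 0, 0.05], 0.05], [[0, 0, 0], [0, 0, 0.045], 0.05], [[0, 0, 0], [0, 0, 0], 0.05]]}}

```text
time: 38.1
eef_pos: [0.4229, -0.3487, 0.1024]
tcp_rot: [0.7, 0.714, 0.0, -0.004]
contact_force: [0.4, -0.7, -0.0]
opening: 0.581
finger_force: 0.0
```

Call:
{"method": "drive_tool", "body": {"moves": [[[0, 0, 0], [0, 0, 0.02], 0.05], [[0, 0, 0], [0, 0, 0.018], 0.05], [[0, 0, 0], [0, 0, 0], 0.05], [[0, 0, 0], [0, 0, 0], 0.05]]}}

```text
time: 38.6
eef_pos: [0.4246, -0.3518, 0.0691]
tcp_rot: [0.701, 0.713, -0.0, 0.001]
contact_force: [0.0, 0.0, -0.6]
opening: 0.583
finger_force: 0.0
```

```bash
python3 - <<'E'
from h import *
e,R,s=pose();print(e,rel([.4238,-.3514,.069],np.radians(91)))
E
```

```text
[ 0.42456177 -0.35180963  0.06913112] (array([0.001 , 0.0012, 0.0001]), array([ 0.0004, -0.0008,  0.0001]), array([ 0.0004, -0.0008,  0.0001]))
```

Call:
{"method": "drive_tool", "body": {"moves": [[[0, 0, 0], [0, -0.0005, 0], 0.008], [[0, 0, 0], [0, 0, 0], 0.008], [[0, 0, 0], [0, 0, 0], 0.008], [[0, 0, 0], [0, 0, 0], 0.008], [[0, 0, 0], [0, 0, 0], 0.008]], "grip_force": 70}}

```text
time: 39.22
eef_pos: [0.4238, -0.3517, 0.0689]
tcp_rot: [0.701, 0.713, -0.0, 0.001]
contact_force: [-0.9, 0.3, 5.5]
opening: 0.173
finger_force: 68.4
```

Call:
{"method": "drive_tool", "body": {"moves": [[[0, 0, 0], [0, 0, 0], 0.008], [[0, 0, 0], [0, 0, -0.03], 0.008], [[0, 0, 0], [0, 0, -0.05], 0.008], [[0, 0, 0], [0, 0, -0.05], 0.008], [[0, 0, 0], [0, 0, -0.02], 0.008]]}}

```text
time: 39.85
eef_pos: [0.4243, -0.3521, 0.2213]
tcp_rot: [0.701, 0.713, -0.0, 0.003]
contact_force: [-0.7, 0.2, -1.1]
opening: 0.172
finger_force: 68.3
```

```bash
python3 - <<'E'
from h import *
e,R,s=pose();print(e,rel([*slot(-.085),.22],np.pi/2+RY))
E
```

```text
[ 0.42433211 -0.35210422  0.22130871] (array([0.0034, 0.0038, 0.0272]), array([0.1454, 0.1538, 0.0013]), array([0.1496, 0.1498, 0.0013]))
```

Call:
{"method": "drive_tool", "body": {"moves": [[[0, 0, 0.027], [0, 0, 0], 0.008], [[0, 0, 0], [0.0375, 0.0375, 0], 0.008], [[0, 0, 0], [0.0375, 0.0375, 0], 0.008], [[0, 0, 0], [0.0375, 0.0375, 0], 0.008], [[0, 0, 0], [0.037, 0.037, 0], 0.008]]}}

```text
time: 40.48
eef_pos: [0.5743, -0.2013, 0.215]
tcp_rot: [0.711, 0.703, -0.001, -0.002]
contact_force: [0.7, -0.6, -1.1]
opening: 0.175
finger_force: 68.5
```

Call:
{"method": "drive_tool", "body": {"moves": [[[0, 0, 0], [0, 0, 0.02], 0.008], [[0, 0, 0], [0, 0, 0], 0.008], [[0, 0, 0], [0, 0, 0], 0.008]]}}

```text
time: 40.85
eef_pos: [0.5732, -0.2039, 0.1968]
tcp_rot: [0.711, 0.703, -0.0, -0.001]
contact_force: [-0.1, 0.1, -0.3]
opening: 0.176
finger_force: 68.4
```

```bash
python3 - <<'E'
from h import *
e,R,s=pose();print(e,rel([*slot(-.085),.15],np.pi/2+RY))
c=cam("wrist");b=[240,120]
# clip held + rod tip view, saved only; rod column near tip
cv2.imwrite("pics/w12.png",np.hstack([cv2.resize(np.clip(c["image"][150:400,200:440,::-1]*1.5,0,255).astype(np.uint8),None,fx=1.65,fy=1.65),cv2.resize(cam("scene")["image"][180:290,190:300,::-1],(412,412))]))
E
```

```text
[ 0.57315253 -0.20391908  0.19676798] (array([-0.0023, -0.0009, -0.0017]), array([-0.0001,  0.0025,  0.0468]), array([-0.0001,  0.0024,  0.0468]))
```

View pics/w12.png

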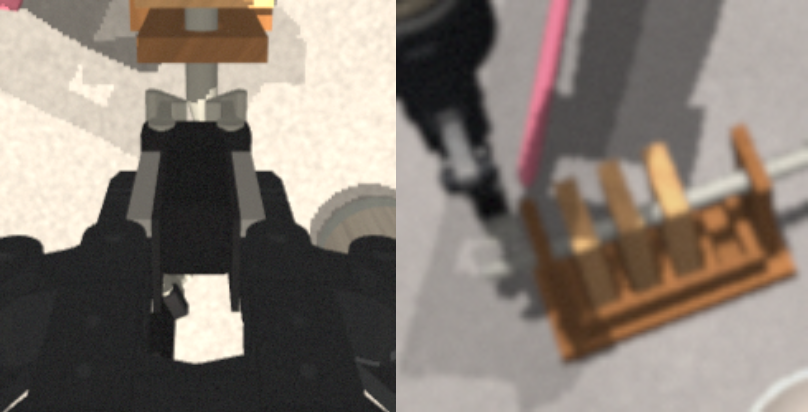

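Call:
{"method": "drive_tool", "body": {"moves": [[[0, 0, 0], [0, 0.0023, 0.02], 0.008], [[0, 0, 0], [0, 0, 0.02], 0.008], [[0, 0, 0], [0, 0, 0], 0.008], [[0, 0, 0], [0, 0, 0], 0.008]]}}

```text
time: 41.45
eef_pos: [0.5766, -0.2032, 0.1577]
tcp_rot: [0.71, 0.704, -0.0, -0.0]
contact_force: [-0.6, -0.0, -0.5]
opening: 0.177
finger_force: 68.4
```

```bash
python3 - <<'E'
from h import *
e,R,s=pose();print(e,s["contact_force"],rel([*slot(-.085),.126],np.pi/2+RY))
E
```

```text
[ 0.57663467 -0.20316013  0.15773094] [-0.58914252 -0.00165231 -0.54874306] (array([-0.0006, -0.0003,  0.0002]), array([-0.0009, -0.001 ,  0.0317]), array([-0.0008, -0.0011,  0.0317]))
```

Call:
{"method": "drive_tool", "body": {"moves": [[[0, 0, 0], [-0.0008, -0.001, 0.006], 0.008], [[0, 0, 0], [0, 0, 0.006], 0.008], [[0, 0, 0], [0, 0, 0.006], 0.008]]}}

```text
time: 41.82
eef_pos: [0.5762, -0.2043, 0.1411]
tcp_rot: [0.71, 0.704, 0.0, 0.001]
contact_force: [-0.6, 0.4, 12.8]
opening: 0.174
finger_force: 70.3
```

Call:
{"method": "drive_tool", "body": {"moves": [[[0, 0, 0], [0, 0, 0.005], 0.008], [[0, 0, 0], [0, 0, 0.005], 0.008]]}}

```text
time: 42.08
eef_pos: [0.5762, -0.2043, 0.1307]
tcp_rot: [0.71, 0.704, 0.0, 0.001]
contact_force: [-0.4, -0.2, -0.8]
opening: 0.172
finger_force: 68.7
```

Call:
{"method": "drive_tool", "body": {"moves": [[[0, 0, 0], [0, 0, 0.004], 0.008], [[0, 0, 0], [0, 0, 0], 0.008]]}}

```text
time: 42.32
eef_pos: [0.5757, -0.2039, 0.126]
tcp_rot: [0.71, 0.704, 0.0, -0.0]
contact_force: [0.4, -0.7, 0.9]
opening: 0.171
finger_force: 68.9
```

Call:
{"method": "drive_tool", "body": {"moves": [[[0, 0, 0], [0, 0, 0.003], 0.008], [[0, 0, 0], [0, 0, 0.003], 0.008], [[0, 0, 0], [0, 0, 0], 0.008]]}}

```text
time: 42.7
eef_pos: [0.5775, -0.2045, 0.1249]
tcp_rot: [0.71, 0.704, 0.001, 0.002]
contact_force: [-3.2, 2.6, 17.1]
opening: 0.174
finger_force: 71.2
```

Call:
{"method": "drive_tool", "body": {"moves": [[[0, 0, 0], [0, 0, -0.006], 0.008], [[0, 0, 0], [0, 0, 0], 0.008], [[0, 0, 0], [0, 0, 0], 0.008]]}}

```text
time: 43.08
eef_pos: [0.5757, -0.204, 0.1259]
tcp_rot: [0.71, 0.704, 0.0, 0.0]
contact_force: [0.0, -0.7, 2.2]
opening: 0.176
finger_force: 68.9
```

Call:
{"method": "drive_tool", "body": {"moves": [[[0, 0, 0], [0, 0, 0], 0.05], [[0, 0, 0], [0, 0, 0], 0.05], [[0, 0, 0], [0, 0, 0], 0.05], [[0, 0, 0], [0, 0, -0.04], 0.05], [[0, 0, 0], [0, 0, -0.05], 0.05]]}}

```text
time: 43.7
eef_pos: [0.5747, -0.2035, 0.2151]
tcp_rot: [0.71, 0.704, -0.001, -0.002]
contact_force: [-0.7, 0.5, 0.8]
opening: 0.583
finger_force: 0.0
```

Call:
{"method": "drive_tool", "body": {"moves": [[[0, 0, 0], [0, 0, -0.02], 0.05], [[0, 0, 0], [-0.03, -0.01, 0], 0.05], [[0, 0, 0], [0, 0, 0], 0.05], [[0, 0, 0], [0, 0, 0], 0.05]]}}

```text
time: 44.2
eef_pos: [0.565, -0.2333, 0.2347]
tcp_rot: [0.711, 0.704, -0.0, -0.001]
contact_force: [1.0, -0.7, -0.9]
opening: 0.581
finger_force: 0.0
```

```bash
python3 - <<'E'
from h import *
e,R,s=pose();print(e)
c=cam("wrist");u=proj(c,[*slot(-.085),.1]).astype(int);print(u)
a=cv2.resize(np.clip(c["image"][max(u[1]-130,0):u[1]+70,u[0]-100:u[0]+100,::-1]*1.5,0,255).astype(np.uint8),(400,400))
cv2.imwrite("pics/w13.png",np.hstack([a,cv2.resize(cam("scene")["image"][180:290,190:300,::-1],(400,400),interpolation=cv2.INTER_CUBIC)]))
print(rel([.5491,-.3571,.20],np.radians(116.4)))
E
```

```text
[ 0.56495961 -0.23330115  0.23473483]
[332 150]
(array([-0.0011, -0.0016, -0.4698]), array([-0.1243, -0.015 ,  0.0349]), array([-0.104 , -0.0696,  0.0351]))
```

View pics/w13.png

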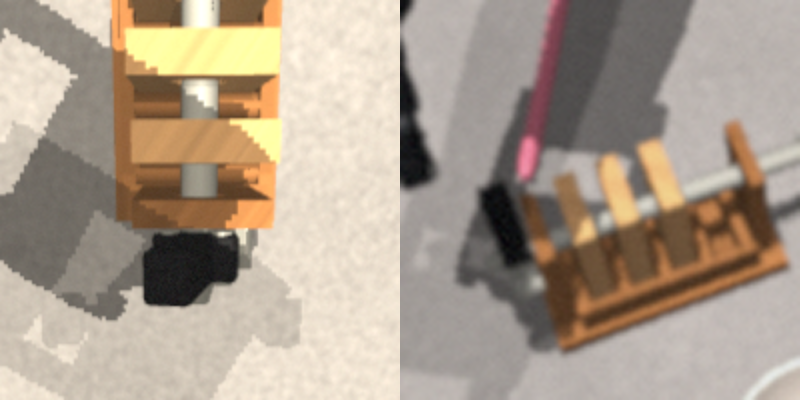

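The first clip has snapped on: 12.8 N while spreading, then a firm 17 N stop at the seat. I've also now viewed 17 pictures, over the limit of 14, so I'll work from numbers only from here.

Call:
{"method": "drive_tool", "body": {"moves": [[[0, 0, 0], [-0.0415, -0.005, 0], 0.05], [[0, 0, 0], [-0.0415, -0.005, 0], 0.05], [[0, 0, 0], [-0.0415, -0.005, 0], 0.05], [[0, 0, -0.157], [0, 0, 0], 0.05], [[0, 0, -0.157], [0, 0, 0], 0.05]]}}

```text
time: 44.92
eef_pos: [0.5492, -0.3582, 0.2353]
tcp_rot: [0.59, 0.808, 0.0, -0.001]
contact_force: [0.2, 1.0, -0.6]
opening: 0.587
finger_force: 0.0
```

Call:
{"method": "drive_tool", "body": {"moves": [[[0, 0, -0.156], [0, 0, 0], 0.05], [[0, 0, 0], [0, 0, 0.05], 0.05], [[0, 0, 0], [0, 0, 0.05], 0.05], [[0, 0, 0], [0, 0, 0.025], 0.05], [[0, 0, 0], [0, 0, 0], 0.05]]}}

```text
time: 45.55
eef_pos: [0.5479, -0.3561, 0.1075]
tcp_rot: [0.527, 0.85, 0.001, -0.003]
contact_force: [0.1, 0.9, 0.5]
opening: 0.584
finger_force: 0.0
```

```bash
python3 - <<'E'
from h import *
e,R,s=pose();print(e,rel([.5491,-.3571,.069],np.radians(116.4)))
E
```

```text
[ 0.54790318 -0.35613435  0.10751186] (array([-0.0025, -0.0066,  0.0005]), array([-0.0017,  0.0007,  0.0385]), array([-0.0014,  0.0006,  0.0385]))
```

Call:
{"method": "drive_tool", "body": {"moves": [[[0, 0, 0], [-0.0003, 0, 0.02], 0.05], [[0, 0, 0], [0, 0, 0.018], 0.05], [[0, 0, 0], [0, 0, 0], 0.05], [[0, 0, 0], [0, 0, 0], 0.05]]}}

```text
time: 46.05
eef_pos: [0.5496, -0.3587, 0.0735]
tcp_rot: [0.527, 0.85, -0.0, 0.0]
contact_force: [-0.3, -0.3, 0.2]
opening: 0.586
finger_force: 0.0
```

```bash
python3 - <<'E'
from h import *
e,R,s=pose();print(e,rel([.5491,-.3571,.069],np.radians(116.4)))
E
```

```text
[ 0.54957968 -0.35871128  0.07345152] (array([ 0.0002,  0.0005, -0.0003]), array([0.0017, 0.0003, 0.0045]), array([0.0017, 0.0003, 0.0045]))
```

Call:
{"method": "drive_tool", "body": {"moves": [[[0, 0, 0], [0.0017, 0.0003, 0.004], 0.05], [[0, 0, 0], [0, 0, 0], 0.05], [[0, 0, 0], [0, 0, 0], 0.008], [[0, 0, 0], [0, 0, 0], 0.008], [[0, 0, 0], [0, 0, 0], 0.008]]}}

```text
time: 46.68
eef_pos: [0.549, -0.3569, 0.0694]
tcp_rot: [0.527, 0.85, -0.0, 0.0]
contact_force: [0.2, 0.5, 1.4]
opening: 0.171
finger_force: 68.2
```

Call:
{"method": "drive_tool", "body": {"moves": [[[0, 0, 0], [0, 0, 0], 0.008], [[0, 0, 0], [0, 0, 0], 0.008], [[0, 0, 0], [0, 0, 0], 0.008]]}}

```text
time: 47.05
eef_pos: [0.549, -0.357, 0.0694]
tcp_rot: [0.527, 0.85, -0.0, 0.0]
contact_force: [-1.2, 1.4, 2.6]
opening: 0.176
finger_force: 68.2
```

Call:
{"method": "drive_tool", "body": {"moves": [[[0, 0, 0], [0, 0, -0.03], 0.008], [[0, 0, 0], [0, 0, -0.05], 0.008], [[0, 0, 0], [0, 0, -0.06], 0.008], [[0, 0, 0], [0, 0, -0.03], 0.008], [[0, 0, 0], [0, 0, 0], 0.008]]}}

```text
time: 47.68
eef_pos: [0.55, -0.3578, 0.2425]
tcp_rot: [0.527, 0.85, -0.001, 0.003]
contact_force: [-0.1, -0.1, -1.4]
opening: 0.177
finger_force: 68.2
```

```bash
python3 - <<'E'
from h import *
e,R,s=pose();print(e,s["opening"],rel([*slot(.085),.235],np.pi/2+RY))
E
```

```text
[ 0.55001773 -0.35781252  0.24253301] 0.17719166256450142 (array([0.0039, 0.0055, 0.4703]), array([0.278 , 0.1683, 0.0062]), array([0.3241, 0.0241, 0.0075]))
```

Call:
{"method": "drive_tool", "body": {"moves": [[[0, 0, 0.157], [0, 0, 0], 0.008], [[0, 0, 0.157], [0, 0, 0], 0.008], [[0, 0, 0.156], [0, 0, 0], 0.008], [[0, 0, 0], [0.054, 0.004, 0], 0.008], [[0, 0, 0], [0.054, 0.004, 0], 0.008]]}}

```text
time: 48.3
eef_pos: [0.5566, -0.2474, 0.2351]
tcp_rot: [0.711, 0.703, -0.0, -0.003]
contact_force: [-0.1, 0.0, 0.0]
opening: 0.171
finger_force: 68.2
```

Call:
{"method": "drive_tool", "body": {"moves": [[[0, 0, 0], [0.054, 0.004, 0], 0.008], [[0, 0, 0], [0.054, 0.004, 0], 0.008], [[0, 0, 0], [0.054, 0.004, 0], 0.008], [[0, 0, 0], [0.054, 0.004, 0], 0.008], [[0, 0, 0], [0, 0, 0], 0.008]]}}

```text
time: 48.92
eef_pos: [0.5745, -0.0294, 0.2357]
tcp_rot: [0.709, 0.706, -0.001, -0.002]
contact_force: [0.3, -0.3, -0.7]
opening: 0.173
finger_force: 68.2
```

Call:
{"method": "drive_tool", "body": {"moves": [[[0, 0, 0], [0, 0, 0.04], 0.008], [[0, 0, 0], [0, 0, 0.03], 0.008], [[0, 0, 0], [0, 0, 0], 0.008], [[0, 0, 0], [0, 0, 0], 0.008]]}}

```text
time: 49.42
eef_pos: [0.5761, -0.0338, 0.1692]
tcp_rot: [0.711, 0.703, -0.0, -0.0]
contact_force: [-0.2, -0.3, -0.2]
opening: 0.174
finger_force: 68.3
```

```bash
python3 - <<'E'
from h import *
e,R,s=pose();print(e,s["opening"],s["contact_force"],rel([*slot(.085),.158],np.pi/2+RY))
c=cam("wrist")
# paddle inner face and shaft between gripper? brightness column along the rod above the clip
g=cv2.cvtColor(c["image"],cv2.COLOR_RGB2GRAY)
for y in (.107,.124,.141):
    print(y,proj(c,[*slot(y),.086]).round(1))
u=proj(c,[*slot(.124),.086]).astype(int);print(g[u[1],u[0]-40:u[0]+40].tolist());print(g[max(u[1]-50,0):u[1]+60,u[0]].tolist())
E
```

```text
[ 0.57609874 -0.03378091  0.16916925] 0.17439121071618222 [-0.24703064 -0.31757723 -0.17592561] (array([-0.0002,  0.0001, -0.0006]), array([-0.0002,  0.0011,  0.0112]), array([-0.0002,  0.0011,  0.0112]))
0.107 [320.1 176.2]
0.124 [320.1 148. ]
0.141 [320.1 118.4]
[78, 77, 80, 78, 79, 79, 78, 79, 78, 78, 79, 79, 80, 82, 81, 82, 80, 79, 84, 87, 93, 93, 91, 90, 90, 90, 92, 93, 94, 93, 92, 92, 90, 89, 91, 90, 91, 92, 92, 90, 91, 92, 92, 92, 92, 96, 107, 104, 102, 103, 102, 103, 103, 101, 100, 98, 98, 96, 90, 82, 74, 78, 79, 79, 79, 80, 79, 82, 82, 81, 76, 78, 77, 81, 80, 80, 81, 80, 79, 79]
[102, 104, 103, 102, 101, 101, 101, 100, 103, 104, 104, 103, 102, 102, 100, 87, 76, 74, 84, 104, 116, 124, 130, 129, 131, 131, 129, 129, 129, 129, 127, 128, 129, 128, 129, 128, 129, 128, 126, 126, 128, 126, 127, 127, 126, 127, 105, 92, 91, 92, 91, 91, 91, 92, 91, 93, 90, 93, 90, 92, 91, 91, 88, 90, 91, 90, 89, 91, 92, 89, 90, 93, 90, 89, 83, 75, 77, 85, 86, 85, 86, 86, 87, 86, 86, 86, 86, 86, 86, 87, 87, 86, 87, 86, 87, 87, 85, 86, 87, 85, 86, 84, 88, 87, 87, 87, 87, 88, 88, 88]
```

Call:
{"method": "drive_tool", "body": {"moves": [[[0, 0, 0], [0, 0.001, 0.011], 0.008], [[0, 0, 0], [0, 0, 0], 0.008], [[0, 0, 0], [0, 0, 0.006], 0.008], [[0, 0, 0], [0, 0, 0.006], 0.008], [[0, 0, 0], [0, 0, 0.006], 0.008]]}}

```text
time: 50.1
eef_pos: [0.5775, -0.033, 0.1411]
tcp_rot: [0.71, 0.704, 0.0, 0.0]
contact_force: [-0.9, 1.0, 9.9]
opening: 0.175
finger_force: 69.6
```

Call:
{"method": "drive_tool", "body": {"moves": [[[0, 0, 0], [0, 0, 0.005], 0.008], [[0, 0, 0], [0, 0, 0.005], 0.008]]}}

```text
time: 50.35
eef_pos: [0.5774, -0.0332, 0.1303]
tcp_rot: [0.71, 0.704, 0.0, 0.001]
contact_force: [0.2, 0.1, -1.2]
opening: 0.173
finger_force: 68.4
```

Call:
{"method": "drive_tool", "body": {"moves": [[[0, 0, 0], [0, 0, 0.004], 0.008], [[0, 0, 0], [0, 0, 0], 0.008]]}}

```text
time: 50.6
eef_pos: [0.5772, -0.033, 0.1262]
tcp_rot: [0.71, 0.704, 0.0, 0.0]
contact_force: [0.4, -0.4, 3.4]
opening: 0.172
finger_force: 68.8
```

```bash
python3 - <<'E'
from h import *
e,R,s=pose();print(e,s["contact_force"],rel([*slot(.085),.126],np.pi/2+RY))
E
```

```text
[ 0.57720626 -0.03300984  0.12618689] [ 0.36115158 -0.37263367  3.37187158] (array([ 0.0004, -0.0002,  0.0001]), array([-0.001 ,  0.    ,  0.0002]), array([-0.001 ,  0.    ,  0.0002]))
```

Same signature as the first clip. I'll press to confirm, release, then measure.

Call:
{"method": "drive_tool", "body": {"moves": [[[0, 0, 0], [0, 0, 0.003], 0.008], [[0, 0, 0], [0, 0, 0.002], 0.008], [[0, 0, 0], [0, 0, 0], 0.008]]}}

```text
time: 50.98
eef_pos: [0.579, -0.0327, 0.1252]
tcp_rot: [0.711, 0.704, 0.002, 0.001]
contact_force: [-2.7, 2.9, 15.3]
opening: 0.178
finger_force: 70.9
```

Call:
{"method": "drive_tool", "body": {"moves": [[[0, 0, 0], [0, 0, -0.005], 0.008], [[0, 0, 0], [0, 0, 0], 0.008], [[0, 0, 0], [0, 0, 0], 0.05], [[0, 0, 0], [0, 0, 0], 0.05], [[0, 0, 0], [0, 0, 0], 0.05]]}}

```text
time: 51.6
eef_pos: [0.5766, -0.033, 0.1255]
tcp_rot: [0.71, 0.704, -0.0, -0.001]
contact_force: [1.0, -0.1, -0.5]
opening: 0.584
finger_force: 0.0
```

Call:
{"method": "drive_tool", "body": {"moves": [[[0, 0, 0], [0, 0, -0.04], 0.05], [[0, 0, 0], [0, 0, -0.05], 0.05], [[0, 0, 0], [-0.04, 0, -0.05], 0.05], [[0, 0, 0], [-0.03, 0, -0.03], 0.05], [[0, 0, 0], [0, 0, 0], 0.05]]}}

```text
time: 52.22
eef_pos: [0.5776, -0.1042, 0.2984]
tcp_rot: [0.711, 0.703, 0.001, 0.003]
contact_force: [-0.9, -0.7, -0.6]
opening: 0.586
finger_force: 0.0
```

```bash
python3 - <<'E'
from h import *
e,R,s=pose();print(e,s["time"])
c=cam("wrist"); g=cv2.cvtColor(c["image"],cv2.COLOR_RGB2GRAY)
p=lambda y,z=.079:proj(c,[*slot(y),z])
for y in (.141,.107,.085,.073,.063): print(y,p(y,.086).round(1),p(y,.104).round(1))
for x in (0,.02):
  print(x,"along +y end:",[(round(y*1000),c["image"][tuple(proj(c,[*(slot(y)+[x,0]),.086 if y>.075 else .104])[::-1].round().astype(int))].tolist()) for y in np.arange(.06,.146,.003)])
E
```

```text
[ 0.57755265 -0.10417687  0.29843751] 52.225
0.141 [315.3  23.5] [315.2  19.6]
0.107 [315.5  65.3] [315.5  63.9]
0.085 [315.6  91. ] [315.6  91.1]
0.073 [315.7 104.7] [315.7 105.5]
0.063 [315.8 115.8] [315.7 117.2]
0 along +y end: [(60, [116, 111, 101]), (63, [111, 104, 92]), (66, [94, 64, 38]), (69, [94, 64, 38]), (72, [92, 62, 37]), (75, [86, 83, 76]), (78, [25, 26, 23]), (81, [25, 26, 26]), (84, [23, 24, 20]), (87, [24, 23, 23]), (90, [22, 25, 21]), (93, [22, 22, 23]), (96, [60, 58, 52]), (99, [116, 114, 101]), (102, [117, 113, 103]), (105, [118, 115, 103]), (108, [118, 115, 104]), (111, [97, 95, 86]), (114, [194, 188, 167]), (117, [204, 196, 175]), (120, [203, 195, 175]), (123, [204, 196, 176]), (126, [203, 195, 176]), (129, [202, 194, 174]), (132, [202, 195, 174]), (135, [199, 192, 172]), (138, [200, 194, 173]), (141, [193, 187, 168]), (144, [145, 139, 127])]
0.02 along +y end: [(60, [91, 62, 36]), (63, [111, 74, 44]), (66, [163, 109, 63]), (69, [168, 111, 63]), (72, [170, 112, 63]), (75, [97, 64, 38]), (78, [170, 112, 64]), (81, [150, 103, 66]), (84, [155, 147, 136]), (87, [155, 146, 136]), (90, [154, 147, 136]), (93, [160, 151, 139]), (96, [158, 149, 138]), (99, [157, 149, 138]), (102, [154, 146, 135]), (105, [149, 141, 131]), (108, [157, 148, 136]), (111, [155, 148, 137]), (114, [154, 145, 134]), (117, [160, 150, 140]), (120, [154, 144, 133]), (123, [153, 145, 135]), (126, [153, 146, 135]), (129, [161, 151, 140]), (132, [157, 150, 138]), (135, [162, 154, 143]), (138, [155, 147, 137]), (141, [149, 141, 131]), (144, [156, 147, 137])]
```

```bash
cat >> h.py <<'E'
def prof(c,ys,z,xo=0,n=3):
    g=cv2.cvtColor(c["image"],cv2.COLOR_RGB2GRAY).astype(np.float32)
    o=np.zeros(len(ys))
    for dx in np.linspace(-.003,.003,n):
        P=np.array([proj(c,[*(slot(y)+[xo+dx,0]),z]) for y in ys],np.float32)
        o+=cv2.remap(g,P[:,0].reshape(1,-1),P[:,1].reshape(1,-1),cv2.INTER_LINEAR)[0]/n
    return o.round().astype(int)
E
python3 - <<'E'
from h import *
c=cam("wrist"); 
y=np.arange(.100,.150,.001);print("pad z.086",list(zip((y*1000).round().astype(int).tolist(),prof(c,y,.086).tolist())))
y=np.arange(.058,.080,.001);print("cheek",list(zip((y*1000).round().astype(int).tolist(),prof(c,y,.104,.02).tolist())))
y=-np.arange(.058,.080,.001);print("cheek-",list(zip((y*1000).round().astype(int).tolist(),prof(c,y,.104,.018).tolist())))
y=-np.arange(.095,.120,.001)
for z in (.079,):print("tip",list(zip((y*1000).round().astype(int).tolist(),prof(c,y,z).tolist())))
t=cam("top")
y=np.arange(-.125,-.06,.002);print("top tip",list(zip((y*1000).round().astype(int).tolist(),prof(t,y,.079).tolist())))
y=np.arange(.095,.150,.002);print("top pad",list(zip((y*1000).round().astype(int).tolist(),prof(t,y,.086).tolist())))
for q in (.02,): 
  for s in (1,-1):
    y=s*np.arange(.05,.09,.002);print("top cheek",s,list(zip((y*1000).round().astype(int).tolist(),prof(t,y,.104,q).tolist())))
E
```

```text
pad z.086 [(100, 102), (101, 102), (102, 103), (103, 102), (104, 102), (105, 101), (106, 102), (107, 102), (108, 102), (109, 93), (110, 87), (111, 104), (112, 119), (113, 141), (114, 166), (115, 184), (116, 197), (117, 197), (118, 196), (119, 197), (120, 197), (121, 197), (122, 197), (123, 197), (124, 197), (125, 197), (126, 197), (127, 196), (128, 197), (129, 196), (130, 196), (131, 195), (132, 195), (133, 195), (134, 195), (135, 194), (136, 193), (137, 194), (138, 192), (139, 193), (140, 192), (141, 188), (142, 164), (143, 142), (144, 148), (145, 150), (146, 147), (147, 147), (148, 147), (149, 147)]
cheek [(58, 61), (59, 63), (60, 67), (61, 71), (62, 76), (63, 93), (64, 117), (65, 124), (66, 124), (67, 124), (68, 123), (69, 122), (70, 122), (71, 123), (72, 121), (73, 109), (74, 77), (75, 76), (76, 96), (77, 116), (78, 121), (79, 128)]
cheek- [(-58, 43), (-59, 44), (-60, 43), (-61, 48), (-62, 71), (-63, 96), (-64, 109), (-65, 112), (-66, 112), (-67, 112), (-68, 111), (-69, 112), (-70, 114), (-71, 114), (-72, 128), (-73, 142), (-74, 147), (-75, 146), (-76, 146), (-77, 147), (-78, 148
[... 822 characters left out ...]
0), (111, 90), (113, 105), (115, 121), (117, 137), (119, 145), (121, 150), (123, 151), (125, 151), (127, 152), (129, 152), (131, 153), (133, 153), (135, 153), (137, 154), (139, 151), (141, 144), (143, 127), (145, 118), (147, 115), (149, 118)]
top cheek 1 [(50, 53), (52, 52), (54, 56), (56, 60), (58, 61), (60, 62), (62, 68), (64, 79), (66, 91), (68, 97), (70, 100), (72, 99), (74, 100), (76, 103), (78, 109), (80, 114), (82, 116), (84, 117), (86, 117), (88, 118)]
top cheek -1 [(-50, 64), (-52, 67), (-54, 69), (-56, 72), (-58, 75), (-60, 79), (-62, 81), (-64, 85), (-66, 89), (-68, 93), (-70, 97), (-72, 101), (-74, 102), (-76, 90), (-78, 72), (-80, 49), (-82, 35), (-84, 29), (-86, 28), (-88, 30)]
```

Call:
{"method": "drive_tool", "body": {"moves": [[[0, 0, 0], [-0.058, 0, 0.02], 0.05], [[0, 0, 0], [-0.058, 0, 0.02], 0.05], [[0, 0, 0], [-0.058, 0, 0], 0.05], [[0, 0, 0], [0, 0, 0], 0.05], [[0, 0, 0], [0, 0, 0], 0.05]]}}

```text
time: 53.0
eef_pos: [0.5743, -0.2747, 0.2529]
tcp_rot: [0.71, 0.704, -0.0, -0.002]
contact_force: [-0.0, -0.3, 0.0]
opening: 0.579
finger_force: 0.0
```

```bash
python3 - <<'E'
from h import *
e,R,s=pose();print(e)
c=cam("wrist")
y=-np.arange(.070,.120,.001)
for xo in (-.004,0,.004):print("tip",xo,list(zip((y*1000).round().astype(int).tolist(),prof(c,y,.079,xo,2).tolist())))
y=-np.arange(.056,.080,.001);print("cheek-",list(zip((y*1000).round().astype(int).tolist(),prof(c,y,.104,.018).tolist())))
g=cv2.cvtColor(c["image"],cv2.COLOR_RGB2GRAY)
for yy in (-.085,-.1,-.104):
    u=proj(c,[*slot(yy),.079]).round().astype(int); print(yy,u,g[u[1],u[0]-40:u[0]+41:2].tolist())
E
```

```text
[ 0.57427421 -0.27470036  0.25292837]
tip -0.004 [(-70, 69), (-71, 64), (-72, 65), (-73, 82), (-74, 89), (-75, 91), (-76, 91), (-77, 90), (-78, 90), (-79, 91), (-80, 91), (-81, 91), (-82, 91), (-83, 91), (-84, 91), (-85, 91), (-86, 92), (-87, 90), (-88, 91), (-89, 92), (-90, 91), (-91, 91), (-92, 88), (-93, 85), (-94, 85), (-95, 85), (-96, 85), (-97, 86), (-98, 87), (-99, 88), (-100, 90), (-101, 91), (-102, 90), (-103, 91), (-104, 90), (-105, 87), (-106, 85), (-107, 80), (-108, 79), (-109, 78), (-110, 76), (-111, 72), (-112, 68), (-113, 66), (-114, 67), (-115, 68), (-116, 69), (-117, 69), (-118, 68), (-119, 68)]
tip 0 [(-70, 67), (-71, 64), (-72, 71), (-73, 91), (-74, 90), (-75, 89), (-76, 88), (-77, 88), (-78, 88), (-79, 89), (-80, 88), (-81, 87), (-82, 87), (-83, 86), (-84, 85), (-85, 85), (-86, 85), (-87, 83), (-88, 83), (-89, 83), (-90, 83), (-91, 82), (-92, 86), (-93, 92), (-94, 91), (-95, 91), (-96, 90), (-97, 90), (-98, 89), (-99, 87), (-100, 86), (-101, 85), (-102, 83), (-103, 82), (-104, 81), (-105, 84), (-106, 87), (-107, 87), (-108, 84), (-109, 80), (-110, 79), (-111, 74),
[... 851 characters left out ...]
, (-70, 119), (-71, 120), (-72, 119), (-73, 72), (-74, 64), (-75, 99), (-76, 105), (-77, 109), (-78, 109), (-79, 109)]
-0.085 [320  92] [87, 88, 92, 89, 88, 90, 88, 90, 87, 105, 93, 82, 83, 82, 83, 87, 86, 81, 87, 97, 97, 89, 81, 85, 84, 81, 79, 79, 84, 108, 95, 83, 138, 141, 147, 146, 144, 136, 134, 141, 141]
-0.1 [320 111] [69, 67, 68, 68, 65, 68, 69, 69, 67, 69, 88, 86, 87, 89, 88, 87, 83, 82, 91, 95, 94, 87, 77, 93, 134, 140, 143, 142, 145, 145, 146, 142, 143, 144, 144, 142, 143, 146, 145, 146, 144]
-0.104 [320 116] [66, 69, 69, 67, 68, 68, 69, 73, 71, 70, 70, 70, 66, 78, 88, 89, 84, 71, 87, 92, 91, 82, 72, 89, 87, 91, 134, 147, 144, 143, 142, 111, 113, 113, 86, 87, 87, 87, 88, 100, 143]
```

```bash
python3 - <<'E'
from h import *
c=cam("scene");w=cam("wrist")
g=cv2.cvtColor(c["image"],cv2.COLOR_RGB2GRAY)
for s in (-.085,.085):
  best=[]
  for a in range(0,360,20):
    d=np.array([np.sin(np.radians(a)),0,np.cos(np.radians(a))])
    v=[g[tuple(proj(c,np.array([*slot(s),.079])+d*r)[::-1].round().astype(int))] for r in (.025,.035,.045,.055)]
    best.append((a,[int(k) for k in v]))
  print(s,best)
gw=cv2.cvtColor(w["image"],cv2.COLOR_RGB2GRAY)
# dark blobs in wrist view within +-90px of clip1, away from fingers
u=proj(w,[*slot(-.085),.079]).astype(int); m=(gw[max(0,u[1]-60):u[1]+60,u[0]-90:u[0]+90]<45).astype(np.uint8)
n,l,st,ce=cv2.connectedComponentsWithStats(m)
print(u,[(st[i].tolist(),ce[i].round().tolist()) for i in range(1,n) if st[i,4]>60])
E
```

```text
-0.085 [(0, [115, 110, 122, 151]), (20, [103, 105, 106, 110]), (40, [100, 85, 76, 73]), (60, [50, 20, 16, 24]), (80, [9, 21, 52, 89]), (100, [16, 32, 77, 124]), (120, [13, 52, 82, 157]), (140, [10, 32, 76, 99]), (160, [9, 13, 32, 76]), (180, [67, 22, 11, 13]), (200, [93, 79, 80, 75]), (220, [104, 104, 101, 109]), (240, [115, 113, 119, 140]), (260, [110, 142, 154, 159]), (280, [119, 154, 159, 160]), (300, [133, 154, 160, 141]), (320, [133, 154, 157, 155]), (340, [110, 142, 153, 160])]
0.085 [(0, [20, 15, 16, 18]), (20, [28, 25, 25, 20]), (40, [30, 47, 57, 88]), (60, [100, 169, 174, 90]), (80, [182, 110, 79, 115]), (100, [187, 82, 98, 183]), (120, [160, 79, 103, 182]), (140, [174, 83, 83, 144]), (160, [167, 135, 79, 80]), (180, [93, 150, 151, 85]), (200, [82, 95, 99, 94]), (220, [89, 119, 119, 119]), (240, [50, 74, 118, 159]), (260, [62, 123, 158, 183]), (280, [70, 108, 166, 185]), (300, [65, 93, 152, 182]), (320, [25, 41, 81, 181]), (340, [18, 21, 31, 96])]
[319  92] []
```

```bash
python3 - <<'E'
from h import *
g=cv2.cvtColor(cv2.imread("pics/w9.png"),cv2.COLOR_BGR2GRAY)
print("w9 cols316-320 rows 225-280",g[225:280,316:321].mean(1).round().astype(int).tolist())
w=cam("wrist");u=proj(w,[*slot(-.107),.079]).astype(int);print(u)
print(w["image"][u[1]-12:u[1]+12,u[0]-14:u[0]+16:3].sum(2)//3)
E
```

```text
w9 cols316-320 rows 225-280 [70, 55, 43, 43, 42, 40, 66, 90, 97, 97, 96, 96, 97, 97, 97, 97, 98, 100, 121, 135, 137, 137, 137, 137, 137, 138, 137, 137, 137, 138, 137, 136, 131, 131, 135, 137, 135, 135, 134, 133, 132, 133, 138, 141, 142, 143, 143, 144, 144, 146, 146, 145, 147, 147, 147]
[318 119]
[[ 84  85  74  87  91  94  84  71 124 143]
 [ 82  84  79  84  91  92  85  70 139 143]
 [ 83  86  80  85  90  92  83  80 139 143]
 [ 85  86  83  82  91  93  82  89 137 142]
 [ 88  87  82  81  91  92  82  92 136 141]
 [ 87  87  85  81  89  91  80  99 139 141]
 [ 86  88  86  79  90  91  78  90 141 143]
 [ 77  88  88  72  90  90  77  84 128 144]
 [ 71  87  89  70  90  89  75  86  98 139]
 [ 65  77  87  71  89  88  72  87  82 107]
 [ 65  70  82  77  87  85  77  88  81  84]
 [ 65  67  71  83  85  86  84  86  82  84]
 [ 67  66  66  74  87  86  86  85  83  85]
 [ 66  67  70  68  87  86  84  83  83  85]
 [ 67  70  68  67  75  86  85  83  84  86]
 [ 70  69  69  67  67  85  83  84  81  85]
 [ 69  70  68  66  67  75  85  85  82  85]
 [ 70  67  69  67  68  63  83  82  81  84]
 [ 69  67  69  66  66  64  71  86  82  86]
 [ 68  66  68  68  63  64  65  85  83  86]
 [ 67  66  65  68  64  64  67  75  76  85]
 [ 65  66  66  68  63  63  66  66  71  89]
 [ 66  67  68  66  64  64  65  67  67  87]
 [ 63  66  69  67  65  65  65  64  64  86]]
```

```bash
python3 -c "
from plant import ctrl
print(ctrl.sign_off())"
```

```text
the job is handed in; nothing more can be done
None
```

The rack is assembled and handed in at about 53 s of robot time: all three dividers are in their own slots, the rod is through and centred to about 1 mm, and a clip is snapped on each end (the tip-side one swung round and hangs below the rod, still attached); the cup, bowl and jar were not touched, but I viewed 17 pictures, over the limit of 14.

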